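Screw the bar cap onto the clipped dispenser

ROBOT

A 6-joint arm with a two-finger parallel gripper is mounted at the origin on the work surface. World frame = base frame: x ahead of the robot, y to its left, z up, the work surface at z = 0. Lengths are in m, angles in rad, forces in N, time in s.
With the tool pointing down it reaches from about 0.425 to 0.95 m from the base axis. Payload 3.5 kg.
Tool frame: the origin (TCP) lies at the very end of the fingers, on their centre line; the grasp point (between the pads) lies ctrl.grip_point_offset behind it (ctrl.grip_point_offset is the distance from the TCP to the grasp point, in m); z points along the fingers, y is the direction in which the jaws open and shut (so a half turn about z gives the same grasp; the last joint's range is limited). The gripper opens to 85 mm and grips with 20 to 120 N. Pads are 22 mm wide; open, the fingers measure 114 mm over their backs; the gripper's body (76 mm by 85 mm) begins 54 mm behind the grasp point. The pads swing forward as they close: fully open they stand 13 mm farther back than shut.
Start: joints at [-1.315, 0.286, 1.577, -0, 1.279, -0.15], TCP at [0.266, -0.62, 0.198] pointing down, gripper open.
Joint ranges: [-2.77, 2.77], [-0.9, 2.22], [0.21, 2.48], [-1.53, 4.67], [0.24, 2.81], [-2.84, 2.84]. Speed limits (rad/s): [2.79, 2.79, 3.14, 3.14, 3.14, 3.14].

INTERFACE

Orientations are given as a unit quaternion [x, y, z, w].
In Python, from plant import telemetry, imaging, ticket, finder, ctrl gives the robot as it stands. The module is installed in compiled form; this text tells all that it offers.
- The arm moves only by the shell command python3 -m crank 'ROWS' [FORCE]. ROWS is JSON, a list of rows, each a list of 7 numbers: the shift along the tool's x, y, z scaled (see below), then the turn, a rotation vector about the tool's x, y, z scaled (see below), then the opening, from 0 (shut) to 1 (fully open). A call has 1 to 12 rows; each row is the pose to reach, as a shift and turn from the pose commanded when the call began, along the tool's axes at that moment; what a row does not reach only later rows make up. The controller multiplies each number of a shift by 0.15 m and each number of a turn by 90 degrees. A row lasts 1/10 s, in which the tool goes at most 50 mm and 8.59 degrees, less where a joint would pass 70% of its speed; a pose out of reach is approached as far as the arm can. A call with a number of a shift or a turn outside -1 to 1 is refused whole. A call with a gripper value outside its range is refused whole. The fingers move at their own pace and stop on an object; FORCE is the grip in N (left out, the last holds). Time passes only in rows, so rows that repeat a pose let the fingers close. It gives the time, the measured TCP pose, the force and the opening at its end, in the units of the state.
- telemetry.get_state(): the state, without advancing time (a new reading comes with each control period).
- imaging.read_camera(name): name is "side" or "top" or "wrist"; returns a dict with "pixels" (384x512x3 uint8, red, green, blue), "vfov" (degrees; the focal length in pixels is half the picture's height over the tangent of half this angle, whatever the lens; pixels are square), "cx", "cy" (the principal point, pixels), "rvec" (rotation vector, rad) and "tvec" (3), from world to camera coordinates, as OpenCV has them. Camera axes: x right, y down, z forward; pixel columns grow to the right and rows downward; lengths in m; the calibration is good to about 2 mm. A picture is of the moment at which its call begins. There is no depth.
- ticket.sign_off(): hands the job in, once; it reports no verdict.
Trained networks look in a picture, given as the dict that the camera call returned (one of the last four; its "shot" number tells which), for a name from the list of things; names that differ only in an ending like _2 or _b are one class to them, and where a whole thing is asked for, a point or a joint stands for the part that bears it (a point fixed in the world has none). Each returns a list of dicts, best first, with "confidence" (0 to 1); they miss things now and then, are a little off and sometimes report something else, mostly with a low value. They report only what shows in the picture. A call takes as long as a camera call. They do not tell look-alikes from the thing itself.
- finder.masks_of(label, picture): "pixels" (384x512 bool, what is visible of it) and "extent" ([left, top, right, bottom] in pixels, round what is visible of it).
- finder.pinpoint(label, picture): "location" ([row, column] in pixels: a listed point, or the origin of a listed thing).
The state is a dict: "time": time; "qpos": joint angles; "dq": joint speeds; "joint_efforts": joint torques, N m; "eef_pos": TCP position; "tcp_rot": TCP orientation; "contact_force": force on the tool from outside, world axes, zero at the start; "wrist_torque": the same for the moment, N m; "opening": opening from 0.0 (shut) to 1.0 (fully open).
Only numpy, scipy, OpenCV 4.12 (cv2) and the standard library are available. Lean on these libraries where they do the work, as an engineer would, in place of code of your own. Each camera call takes 0.05 s, during which the arm holds its last target.

TASK

The clear dispenser standing in its slatwall clip has lost its cap: take the cast metal cap with the raised bar out of its two-walled holder, set it level on the dispenser's neck so that its lugs rest on top of the thread (not already in the gaps), and let go. Take hold of it again, turn it backwards (anticlockwise from above) until it drops into the thread, then screw it down clockwise until it just stops, never forcing it, and let go. Leave the other things standing and lying where they are.

Things in the scene. Friction and masses are not known exactly. Their poses are not given: they have to be found in the camera images.
- cap_mid (a point): The loose cast metal cap, about 220 g: round ribbed skirt 57 mm across and 21 mm tall, on top a raised bar 48 mm long, 22 mm thick, 24 mm high; whole height 45 mm. The point is on its axis half-way up, 22.5 mm above its lower edge; x along the bar, y across its thickness, z up. At the start it stands upright in the holder. A half turn makes no difference to it.
- cap_lug (a point): Middle of one of the two lugs inside the cap's lower edge, below one end of the bar (the other is opposite); each is 10 mm wide (28 degrees of arc) and 3 mm high. They hold the cap in the thread. A tapered plug on the cap's axis (21 mm across, 14 mm at its tip, reaching the lower edge) centres the cap in the neck's bore with 1.5 mm play.
- holder: Fixed cap holder, origin on the table. Pedestal 44 (x) by 56 mm (y), top 36 mm above the table, where the cap stands, its bar along x. Walls 32 mm wide at y = +/-29 to 34 mm, 74 mm high, beside the bar's flats: no room for fingers there. The skirt is free at the two ends of the bar: grip it closing along x; fingertips may reach below the skirt. The cap lifts straight up.
- dispenser: The fixed clear dispenser, 70 x 70 mm, on a foot 125 x 150 mm, shoulder 90 mm above the table; origin on the table under the neck's axis. Its tap is on the -x side, the low slatwall strip (84 mm high) on the +x side. Only the neck stands above the shoulder: 32 mm across, bore 24 mm, top 116 mm above the table, with a two-start thread 44 mm across.
- neck (a point): On the neck's axis at the height of the thread's top ridges, 112 mm above the table; axes as the dispenser's. Bar angles are anticlockwise from x, repeating every 180 degrees. With the bar at 90 to 185 the cap rests on the ridges, cap_mid 22.5 mm above this point; clockwise turning is blocked there by the stops. Backwards (anticlockwise), at about 192 (= 12) degrees, its lugs drop.
- gap (a point): Middle of one of the two gaps in the top ridge (at 27 and 207 degrees, each 58 degrees wide), at ridge height, 18 mm from the axis. With the lugs over the gaps (bar at 12 to 42 degrees) the cap falls 7.5 mm by its own weight if the grip leaves it free to fall (bar loosely between the jaws, or released). Turning on anticlockwise is stopped at about 42 degrees.
- stop (a point): Top of one of the two stops (at 66 and 246 degrees, 20 degrees wide), 4 mm above the ridges. After the drop (bar at 12 to 42 degrees = 192 to 222) the cap screws clockwise with light friction, sinking 4 mm from about 164 to 96 degrees, until its lugs meet the hard stops: bar at about 92 (parallel to the slatwall strip), cap_mid 11 mm above neck. Ease onto the stops: over 1.5 N m is forcing.
- brush: Bystander: bottle brush, bamboo handle 16 mm thick and round bristle head, 260 mm long, lying near the back; origin at the base of its middle
- squeegee: Bystander: pink plastic squeegee, T-shaped, blade 200 mm wide, handle 130 mm, lying to the left; origin at the base of the blade's middle
- crevice_tool: Bystander: slim chrome crevice tool, 220 mm long, 32 mm thick at one end, lying in front; origin under its middle
- jar: Bystander: closed clear jar with a plain lid, 52 mm across and 70 mm tall, standing between the task's things; origin at its base
- small_cap: Bystander: plain small disc cap, 30 mm across and 14 mm tall, without bar (not the cap to use); origin at its base
- latch_box: Bystander: clear hinged plastic box with latch, 100 x 140 x 64 mm, at the back right; origin at its base
- spray_can: Bystander: metal can, 56 mm across and 150 mm tall, at the right; origin at its base
There are look-alikes about, which are no part of the job. Leave any green or red look-alike of the part that bears cap_mid alone.

How it is judged:
On the way, in this order (a step that is already met when the one before it is completed fails the run):
1. The cap stands level on top of the thread ridges, let go (z of cap_mid in the frame of neck between 0.0205 and 0.0245 m and horizontal distance between cap_mid and neck below 0.005 m and angle between cap_mid's own z axis and vertical below 0.12 rad and contact force between cap and the fingers below 0.05 N), for 0.2 s.
2. Turned backwards, the cap has dropped into the gaps, not yet screwed down (z of cap_mid in the frame of neck between 0.0125 and 0.017 m and horizontal distance between cap_mid and neck below 0.004 m and angle between cap_mid's own z axis and vertical below 0.12 rad), for 0.1 s.
At the end, for the whole second after the job is handed in: The cap is screwed home and at rest on the neck: within 1.2 mm of its lowest height, upright within 0.08 rad, centred within 4 mm, its bar within 0.25 rad of the stop (parallel to the slatwall strip) (z of cap_mid in the frame of neck below 0.0122 m and horizontal distance between cap_mid and neck below 0.004 m and angle between cap_mid's own z axis and vertical below 0.08 rad and angle between the x axis of cap_mid and the y axis of neck, either way round below 0.25 rad and linear speed of cap below 0.02 m/s); the robot touches nothing.
It fails at once if one of the seven bystanders is moved more than 40 mm (distance of any of brush, squeegee, crevice_tool, jar, small_cap, latch_box, spray_can from where it was at the start of the episode above 0.04 m).
It fails at once if the cap is forced: over 100 N between the cap and the dispenser (contact force between cap and dispenser above 100 N).
It also fails if it takes over 72 s, if anything falls off the work surface, if the arm or the gripper's body presses on something with over 40 N, if the wrist force passes 120 N, or if a joint passes its speed limit or range.

## Working session

There is one attempt and no reset: what is moved stays moved. The work goes in short steps, Python scripts to look and compute and a shell command to move; the robot and the scene stay as the last step left them, time stands still between calls to the robot, and variables do not carry over. Pictures are saved under pics/ and viewed, and the job is handed in when it is done.

```bash
mkdir -p pics; ls; cat > h.py <<'E'
import numpy as np, cv2
from scipy.spatial.transform import Rotation as R
from plant import telemetry, imaging, ticket, finder, ctrl
def save(n,p): cv2.imwrite(f'pics/{n}.png',cv2.cvtColor(p['pixels'],cv2.COLOR_RGB2BGR))
def cam(p):
    h,w=p['pixels'].shape[:2]; f=h/2/np.tan(np.radians(p['vfov'])/2)
    K=np.array([[f,0,p['cx']],[0,f,p['cy']],[0,0,1]])
    Rm=R.from_rotvec(np.array(p['rvec']).ravel()).as_matrix(); return K,Rm,np.array(p['tvec']).ravel()
def ray(p,rc):
    K,Rm,t=cam(p); d=Rm.T@np.linalg.solve(K,[rc[1],rc[0],1.]); return -Rm.T@t,d/np.linalg.norm(d)
def tri(obs):
    A=np.zeros((3,3));b=np.zeros(3);rs=[ray(p,rc) for p,rc in obs]
    for c,d in rs:
        P=np.eye(3)-np.outer(d,d);A+=P;b+=P@c
    x=np.linalg.solve(A,b); return x,[round(float(np.linalg.norm((np.eye(3)-np.outer(d,d))@(x-c)))*1000,1) for c,d in rs]
def onz(p,rc,z):
    c,d=ray(p,rc); return c+d*(z-c[2])/d[2]
def proj(p,X):
    K,Rm,t=cam(p); q=K@(Rm@np.asarray(X)+t); return q[1]/q[2],q[0]/q[2]
E
cat > a.py <<'E'
from h import *
s=telemetry.get_state(); print({k:np.round(v,3) for k,v in s.items()}, ctrl.grip_point_offset)
P={n:imaging.read_camera(n) for n in('side','top','wrist')}
for n,p in P.items():
    save(n+'0',p); print(n,p['shot'],p['vfov'],np.round(ray(p,(p['cy'],p['cx'])),3).tolist())
    for l in ['cap_mid','neck','holder','dispenser','gap','stop','jar','spray_can']:
        r=finder.pinpoint(l,p); print(l,[(np.round(d['location'],1).tolist(),round(d['confidence'],2)) for d in r[:4]])
E
python3 a.py
```

```text
pics
{'time': np.float64(0.0), 'qpos': array([-1.315,  0.287,  1.578, -0.   ,  1.279, -0.15 ]), 'dq': array([ 0.   ,  0.001,  0.   , -0.   , -0.002,  0.   ]), 'joint_efforts': array([ 1.0000e-03, -4.0598e+01, -2.9263e+01, -0.0000e+00,  6.0000e-03,
        0.0000e+00]), 'eef_pos': array([ 0.266, -0.619,  0.196]), 'tcp_rot': array([ 0.979,  0.202, -0.   , -0.001]), 'contact_force': array([ 0.052,  0.025, -0.221]), 'wrist_torque': array([0.015, 0.   , 0.016]), 'opening': np.float64(1.002)} 0.0187
side 1 50.96787177139628 [[0.344, 0.816, 0.594], [0.238, -0.823, -0.516]]
cap_mid [([298.6, 226.9], 0.86), ([244.6, 243.3], 0.74), ([280.5, 291.0], 0.65)]
neck [([151.8, 292.0], 0.58)]
holder [([254.7, 232.9], 0.35), ([220.2, 182.4], 0.17)]
dispenser [([183.5, 287.1], 0.78)]
gap [([150.8, 285.0], 0.83)]
stop [([148.7, 284.4], 0.79), ([356.8, 167.9], 0.5)]
jar [([220.0, 250.4], 0.67)]
spray_can [([155.0, 269.4], 0.86)]
top 2 47.17540438234329 [[0.419, -0.01, 1.534], [0.109, 0.014, -0.994]]
cap_mid [([206.4, 181.7], 0.78), ([237.7, 204.1], 0.72), ([201.3, 213.4], 0.52)]
neck [([206.1, 330.7], 0.6)]
holder [([201.8, 213.1], 0.79), ([158.9, 346.1], 0.55)]
dispenser [([209.7, 325.8], 0.78)]
gap [([200.6, 327.7], 0.76)]
stop [([204.4, 324.2], 0.83)]
jar [([190.2, 262.7], 0.47)]
spray_can [([189.7, 264.3], 0.25)]
wrist 3 70.80000450526313 [[0.338, -0.589, 0.372], [-0.278, -0.117, -0.953]]
cap_mid []
neck []
holder []
dispenser []
gap []
stop []
jar []
spray_can []
```

View pics/side0.png

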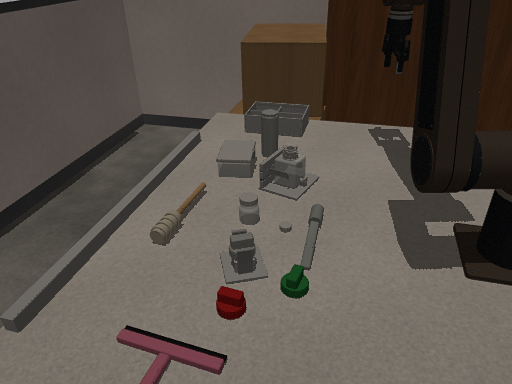

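View pics/top0.png

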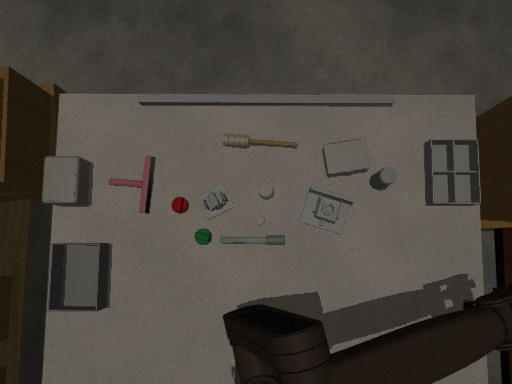

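View pics/wrist0.png

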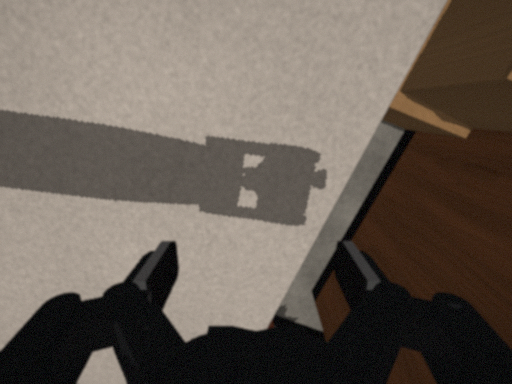

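The side view shows the holder with the gray cap at about (col 243, row 245), the red look-alike at (231,302), the green one at (295,282) and the dispenser at (290,165). The top view shows the holder at (214,201), the dispenser neck at (329,208), and the jar between them at (266,190).

```bash
cat > b.py <<'E'
from h import *
P={n:imaging.read_camera(n) for n in('side','top')}
print('cap',tri([(P['side'],(244.6,243.3)),(P['top'],(201.3,213.4))]))
print('neck',tri([(P['side'],(151.8,292.0)),(P['top'],(206.1,330.7))]), onz(P['top'],(206.1,330.7),.112), onz(P['side'],(151.8,292),.112))
print('holder',onz(P['top'],(201.8,213.1),0)); print('disp',onz(P['top'],(209.7,325.8),0),onz(P['side'],(183.5,287.1),0))
for n in('jar','small_cap','crevice_tool'):
    print(n,[(onz(P['top'],d['location'],0).round(3),round(d['confidence'],2)) for d in finder.pinpoint(n,P['top'])[:2]])
p=P['top']
for n,(r,c) in {'h':(201,213),'d':(208,328)}.items():
    im=p['pixels'][r-40:r+40,c-50:c+50]; cv2.imwrite(f'pics/top_{n}.png',cv2.resize(im[:,:,::-1],None,fx=7,fy=7,interpolation=cv2.INTER_CUBIC))
p=P['side'];im=p['pixels'][120:200,240:340]; cv2.imwrite('pics/side_d.png',cv2.resize(im[:,:,::-1],None,fx=7,fy=7,interpolation=cv2.INTER_CUBIC))
im=p['pixels'][210:290,195:295]; cv2.imwrite('pics/side_h.png',cv2.resize(im[:,:,::-1],None,fx=7,fy=7,interpolation=cv2.INTER_CUBIC))
E
python3 b.py
```

```text
cap (array([0.55104907, 0.17245927, 0.05845134]), [2.3, 2.3])
neck (array([ 0.52787142, -0.21763117,  0.09873119]), [4.6, 4.6]) [ 0.53136167 -0.21509569  0.112     ] [ 0.51845881 -0.19005526  0.112     ]
holder [0.55216805 0.18013189 0.        ]
disp [ 0.52749509 -0.21410274  0.        ] [ 0.53264651 -0.20572092  0.        ]
jar [(array([0.6, 0. , 0. ]), 0.76)]
small_cap [(array([0.482, 0.015, 0.   ]), 0.37)]
crevice_tool [(array([ 0.544, -0.22 ,  0.   ]), 0.73), (array([0.413, 0.046, 0.   ]), 0.6)]
```

View pics/top_h.png

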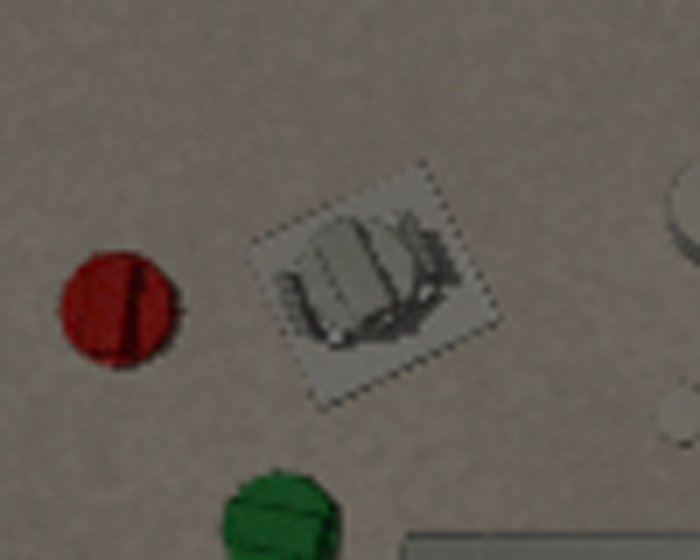

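View pics/top_d.png

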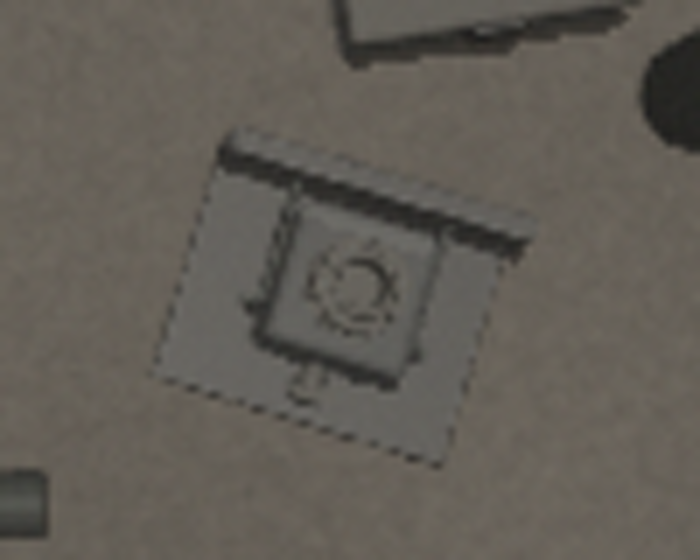

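View pics/side_d.png

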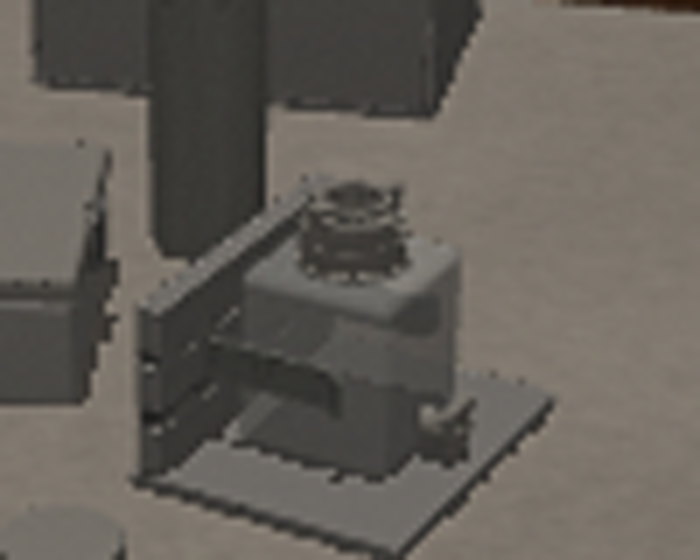

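View pics/side_h.png

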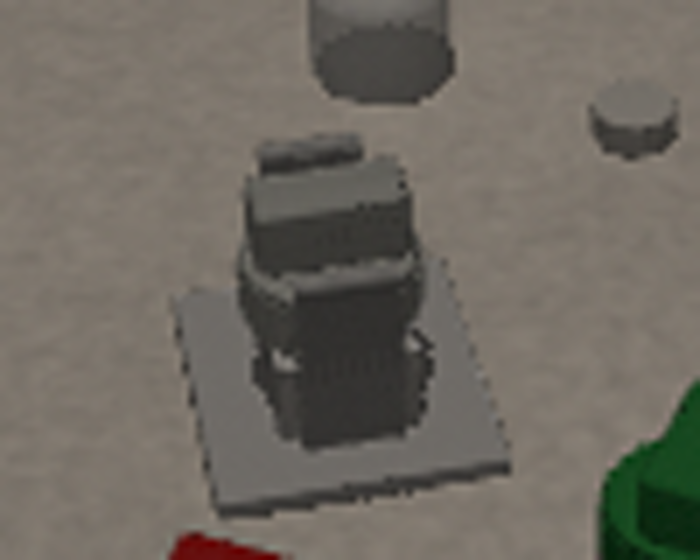

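```bash
cat >> h.py <<'E'
def plan(pos,yaw_deg=None,n=False):
    "units for shift/turn from present (measured) pose to TCP pos, tool x at yaw_deg, tool straight down"
    s=telemetry.get_state(); Rt=R.from_quat(s['tcp_rot']); d=Rt.inv().apply(np.array(pos)-s['eef_pos'])/.15
    y=np.degrees(np.arctan2(*Rt.apply([1,0,0])[1::-1]))
    t=np.zeros(3)
    if yaw_deg is not None:
        T=R.from_euler('z',yaw_deg,degrees=True)*R.from_rotvec([np.pi,0,0]); t=(Rt.inv()*T).as_rotvec()/(np.pi/2)
    print('now',np.round(s['eef_pos'],4),'yaw',round(y,2),'zdir',np.round(Rt.apply([0,0,1]),4),'q',np.round(s['qpos'],2),'t',round(float(s['time']),2),'F',np.round(s['contact_force'],1),'T',np.round(s['wrist_torque'],2),'op',round(float(s['opening']),3))
    print('shift',np.round(d,3),'turn',np.round(t,3))
E
python3 -m crank '[[0.83,-0.62,-0.14,0,0,-0.41,1],[0.83,-0.62,-0.14,0,0,-0.41,1],[0.83,-0.62,-0.14,0,0,-0.41,1],[0.83,-0.62,-0.14,0,0,-0.41,1],[0.83,-0.62,-0.14,0,0,-0.41,1]]'
python3 -c "
from h import *
plan((.48,-.215,.26),60)"
```

```text
time: 2.1
eef_pos: [0.3456, -0.4839, 0.2197]
tcp_rot: [0.864, 0.504, 0.0, 0.001]
contact_force: [0.4, -0.5, 0.9]
opening: 1.0
now [ 0.3456 -0.4839  0.2197] yaw 60.54 zdir [ 8.0e-04 -1.2e-03 -1.0e+00] q [-1.12  0.09  1.76  0.    1.29 -0.61] t 2.1 F [ 0.4 -0.5  0.9] T [-0.04  0.01  0.01] op 1.0
shift [ 2.001 -0.101 -0.27 ] turn [0.001 0.    0.006]
```

```bash
python3 -m crank '[[1,-0.05,-0.13,0,0,0,1],[1,-0.05,-0.13,0,0,0,1],[1,-0.05,-0.13,0,0,0,1],[1,-0.05,-0.13,0,0,0,1]]' >/dev/null; python3 -m crank '[[1,-0.05,-0.14,0,0,0,1],[1,-0.05,-0.14,0,0,0,1],[1,-0.05,-0.14,0,0,0,1],[1,-0.05,-0.14,0,0,0,1]]'
cat > look.py <<'E'
from h import *
import sys,pickle
n=sys.argv[1]; p=imaging.read_camera('wrist'); save(n,p); pickle.dump(p,open(n+'.pkl','wb'))
for l in sys.argv[2:]:
    print(l,[(np.round(d['location'],1).tolist(),round(d['confidence'],2)) for d in finder.pinpoint(l,p)[:4]])
plan((.48,-.215,.26),60)
E
python3 look.py n1 neck gap stop dispenser
```

```text
time: 2.9
eef_pos: [0.4826, -0.2144, 0.2607]
tcp_rot: [0.864, 0.504, 0.001, 0.001]
contact_force: [0.6, -0.4, 0.7]
opening: 1.0
neck [([149.9, 288.4], 0.78)]
gap [([141.2, 296.7], 0.8)]
stop [([134.0, 293.1], 0.82), ([9.7, 178.4], 0.7)]
dispenser [([141.6, 278.4], 0.85)]
now [ 0.4798 -0.2192  0.2587] yaw 60.05 zdir [-8.e-04  1.e-04 -1.e+00] q [-0.62 -0.08  1.87 -0.    1.36 -0.1 ] t 3.15 F [0.5 0.5 0.2] T [-0.03 -0.01 -0.01] op 0.997
shift [ 0.025 -0.013 -0.008] turn [-0.     0.     0.001]
```

View pics/n1.png

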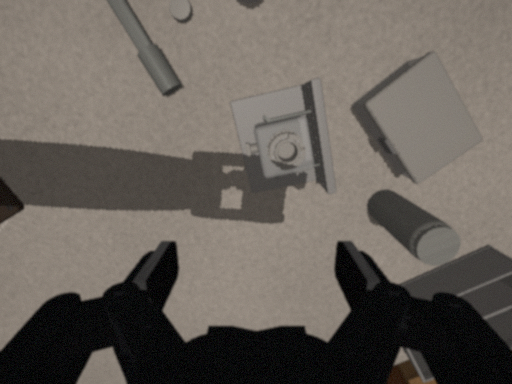

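The dispenser neck shows at col 285, row 150, with the spray can at (435,240) and the box at (425,115). I'll move closer for a second view.

```bash
python3 -c "
from h import *
S=[]
for i in range(3):
    imaging.read_camera('wrist'); S.append(telemetry.get_state()['eef_pos'])
print(np.round(S,4))
plan((.53,-.215,.225),60)"
```

```text
[[ 0.4798 -0.2193  0.2587]
 [ 0.4798 -0.2192  0.2588]
 [ 0.4798 -0.2191  0.2588]]
now [ 0.4798 -0.2191  0.2588] yaw 60.02 zdir [-7.e-04  2.e-04 -1.e+00] q [-0.62 -0.08  1.87 -0.    1.36 -0.1 ] t 3.3 F [-0.6  0.1  0.5] T [-0.01 -0.   -0.01] op 1.005
shift [0.191 0.276 0.225] turn [-0.  0.  0.]
```

```bash
python3 -m crank '[[0.19,0.28,0.23,0,0,0,1],[0.19,0.28,0.23,0,0,0,1],[0.19,0.28,0.23,0,0,0,1],[0.19,0.28,0.23,0,0,0,1]]'; python3 look.py n2 neck gap stop dispenser
```

```text
time: 3.7
eef_pos: [0.5306, -0.2145, 0.2248]
tcp_rot: [0.865, 0.501, -0.0, -0.0]
contact_force: [-1.0, 0.6, 0.0]
opening: 1.001
neck [([177.4, 250.8], 0.59)]
gap [([165.2, 264.5], 0.76)]
stop [([162.5, 255.6], 0.91)]
dispenser [([163.1, 250.7], 0.78)]
now [ 0.5309 -0.2145  0.226 ] yaw 60.12 zdir [ 0.0016 -0.0011 -1.    ] q [-0.56  0.04  1.8  -0.    1.3  -0.04] t 3.95 F [ 1.   0.8 -0.8] T [-0.03 -0.02  0.02] op 0.997
shift [-0.172 -0.292 -0.227] turn [0.001 0.    0.001]
```

View pics/n2.png

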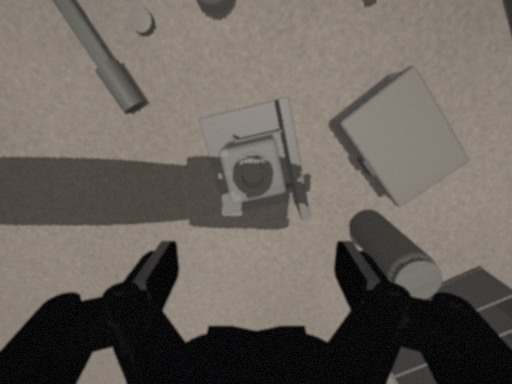

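The neck is now at about (252,174), partly in the gripper's shadow. I'll crop both views to refine it.

```bash
python3 - <<'E'
from h import *
import pickle
a=pickle.load(open('n1.pkl','rb'));b=pickle.load(open('n2.pkl','rb'))
print(tri([(a,(149.9,288.4)),(b,(177.4,250.8))]))
ims=[]
for p,(r,c) in ((a,(150,286)),(b,(172,252))):
    im=p['pixels'][r-32:r+32,c-40:c+40].astype(float); im=np.clip(im*1.6,0,255).astype(np.uint8)
    ims.append(cv2.resize(im[:,:,::-1],None,fx=5*2,fy=10,interpolation=cv2.INTER_CUBIC)[::2,::2])
cv2.imwrite('pics/nn.png',np.hstack(ims))
for z in(.112,.116): print(onz(a,(149.9,288.4),z),onz(b,(177.4,250.8),z))
E
```

```text
(array([ 0.53078768, -0.2052017 ,  0.13094746]), [0.4, 0.4])
[ 0.53142263 -0.20920409  0.112     ] [ 0.52796771 -0.20889192  0.112     ]
[ 0.53129772 -0.20843459  0.116     ] [ 0.52855644 -0.20803713  0.116     ]
```

View pics/nn.png

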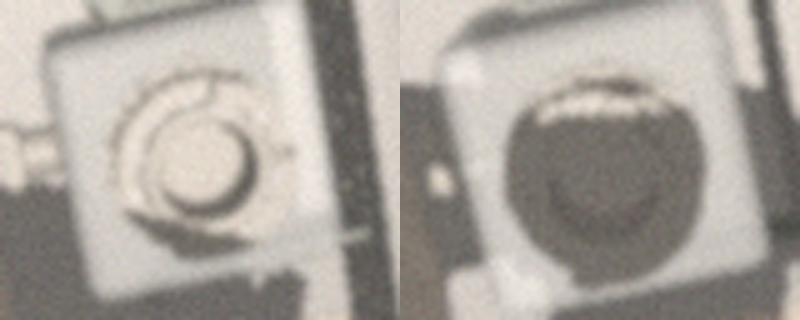

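```bash
python3 - <<'E'
from h import *
import pickle
a=pickle.load(open('n1.pkl','rb'));b=pickle.load(open('n2.pkl','rb'))
s=imaging.read_camera('side');t=imaging.read_camera('top')
o=[(a,(151.6,287.6)),(b,(176.7,252.4)),(s,(147.5,290.3)),(t,(208.3,329.3))]
print(tri(o),tri(o[:2]),tri(o[2:]))
for p,c in o: print(onz(p,c,.116))
# dispenser yaw: strip line in n1
E
```

```text
(array([ 0.52774022, -0.20978432,  0.11443201]), [1.9, 2.7, 1.0, 3.7]) (array([ 0.52962558, -0.21028308,  0.10971596]), [0.7, 0.7]) (array([ 0.52552007, -0.20981586,  0.11533545]), [1.6, 1.6])
[ 0.52954058 -0.2097571   0.116     ]
[ 0.53045436 -0.20822476  0.116     ]
[ 0.52686505 -0.20832626  0.116     ]
[ 0.52389712 -0.209952    0.116     ]
```

```bash
python3 - <<'E'
from h import *
import pickle
a=pickle.load(open('n1.pkl','rb')); t=imaging.read_camera('top')
def ang(p,A,B,z):
    d=onz(p,A,z)-onz(p,B,z); return np.degrees(np.arctan2(d[1],d[0])),np.linalg.norm(d)
c=lambda x,y:(168+y/7,278+x/7)
print('foot front (y)',ang(t,c(155,372),c(440,465),0))
print('strip top (y)',ang(t,c(237,130),c(538,220),.084))
print('foot left (x)',ang(t,c(215,170),c(155,372),0),ang(t,c(505,258),c(440,465),0))
e=lambda x,y:(118+y/5,246+x/5)
print('n1 shoulder left(y)',ang(a,e(48,55),e(98,298),.09))
print('n1 shoulder bottom (x)',ang(a,e(340,235),e(98,298),.09))
E
python3 -c "
from h import *
plan((.51,.15,.26),112)"
```

```text
foot front (y) (np.float64(72.34575000724726), np.float64(0.14785597898974948))
strip top (y) (np.float64(73.57014524414166), np.float64(0.1476777442908886))
foot left (x) (np.float64(-16.553792284999094), np.float64(0.10564489160796008)) (np.float64(-17.9904998858439), np.float64(0.10831975966041628))
n1 shoulder left(y) (np.float64(72.3469566806364), np.float64(0.06410210749018773))
n1 shoulder bottom (x) (np.float64(-14.484911371526543), np.float64(0.06513358045412049))
now [ 0.531  -0.2142  0.2254] yaw 60.14 zdir [ 8.e-04 -6.e-04 -1.e+00] q [-0.56  0.04  1.8  -0.    1.3  -0.04] t 4.1 F [-0.1  0.3 -0.4] T [ 0.    0.   -0.04] op 0.998
shift [ 2.036 -1.33  -0.232] turn [ 0.001  0.    -0.576]
```

```bash
python3 -m crank '[[1,-0.65,-0.23,0,0,0,1],[1,-0.65,-0.23,0,0,0,1],[1,-0.65,-0.23,0,0,0,1],[1,-0.65,-0.23,0,0,0,1],[1,-0.65,-0.23,0,0,0,1]]' >/dev/null; python3 -m crank '[[1,-0.65,0,0,0,-0.58,1],[1,-0.65,0,0,0,-0.58,1],[1,-0.65,0,0,0,-0.58,1],[1,-0.65,0,0,0,-0.58,1],[1,-0.65,0,0,0,-0.58,1],[1,-0.65,0,0,0,-0.58,1],[1,-0.65,0,0,0,-0.58,1]]'; python3 look.py c1 cap_mid cap_lug holder
```

```text
time: 5.3
eef_pos: [0.5114, 0.1427, 0.259]
tcp_rot: [0.557, 0.831, -0.0, 0.0]
contact_force: [-0.2, 0.2, -0.6]
opening: 1.0
cap_mid [([95.4, 227.2], 0.56), ([148.2, 286.5], 0.54)]
cap_lug [([151.4, 308.5], 0.96), ([62.2, 307.3], 0.95), ([111.9, 217.8], 0.66), ([218.0, 215.6], 0.49)]
holder [([150.5, 289.5], 0.85)]
now [0.5114 0.1426 0.2591] yaw 112.18 zdir [-1.e-04 -1.e-04 -1.e+00] q [ 0.08 -0.08  1.86 -0.    1.36 -0.31] t 5.5 F [-0.3  0.2  0.1] T [-0.    0.01 -0.01] op 0.996
shift [-2.128 -1.094 -0.005] turn [-0.    0.    0.58]
```

View pics/c1.png

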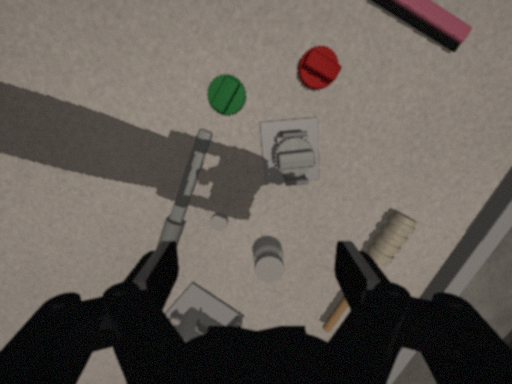

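The cap sits in the holder at (290,152), its bar nearly horizontal in the picture, so almost along the jaws. The red look-alike is at (320,68) and the green one at (227,95). Now a second view, closer.

```bash
python3 -c "
from h import *
plan((.55,.172,.20),114)"
```

```text
now [0.5114 0.1426 0.2591] yaw 112.18 zdir [-1.e-04 -1.e-04 -1.e+00] q [ 0.08 -0.08  1.86 -0.    1.36 -0.31] t 5.5 F [-0.3  0.2  0.1] T [-0.    0.01 -0.01] op 0.996
shift [0.085 0.312 0.394] turn [-0.    0.   -0.02]
```

```bash
python3 -m crank '[[0.08,0.31,0.3,0,0,0,1],[0.08,0.31,0.39,0,0,0,1],[0.08,0.31,0.39,0,0,0,1],[0.08,0.31,0.39,0,0,0,1]]'; python3 look.py c2 cap_mid cap_lug holder; python3 - <<'E'
from h import *
import pickle
a=pickle.load(open('c1.pkl','rb'));b=pickle.load(open('c2.pkl','rb'))
ims=[]
r=finder.pinpoint('cap_mid',b)
for p,(r,c) in ((a,(150,288)),(b,(175,255))):
    im=p['pixels'][r-40:r+40,c-40:c+40].astype(float); im=np.clip(im*1.6,0,255).astype(np.uint8)
    ims.append(cv2.resize(im[:,:,::-1],None,fx=5,fy=5,interpolation=cv2.INTER_CUBIC))
cv2.imwrite('pics/cc.png',np.hstack(ims))
E
```

```text
time: 5.9
eef_pos: [0.5494, 0.1715, 0.2004]
tcp_rot: [0.557, 0.83, -0.001, -0.001]
contact_force: [0.1, -0.6, 0.4]
opening: 0.997
cap_mid [([104.1, 182.6], 0.88), ([177.0, 263.1], 0.87), ([71.4, 291.1], 0.86)]
cap_lug [([169.0, 277.4], 0.78), ([120.5, 180.2], 0.72), ([62.9, 276.9], 0.56)]
holder [([163.6, 259.8], 0.87), ([179.0, 262.6], 0.23)]
now [0.5504 0.1717 0.2029] yaw 112.31 zdir [ 3.4e-03  4.0e-04 -1.0e+00] q [ 0.13  0.06  1.82 -0.    1.25 -0.26] t 6.1 F [ 0.4 -0.3 -0. ] T [-0.04 -0.02 -0.06] op 1.001
shift [-2.207 -1.411 -0.383] turn [ 0.002 -0.     0.581]
```

View pics/cc.png

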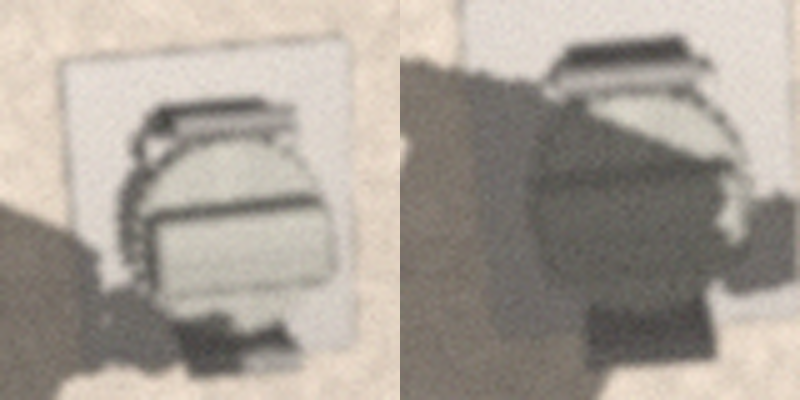

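View pics/c2.png

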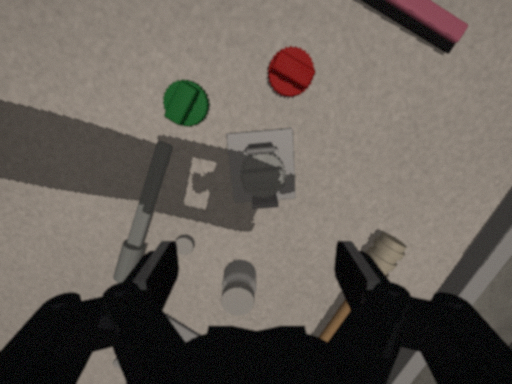

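The close view shows the cap at (262,177) with its bar about horizontal, partly in shadow; the red cap is at (291,72) and the green at (185,103).

```bash
python3 - <<'E'
from h import *
import pickle
a=pickle.load(open('c1.pkl','rb'));b=pickle.load(open('c2.pkl','rb'))
s=imaging.read_camera('side');t=imaging.read_camera('top')
o=[(a,(148.2,286.5)),(b,(177,263.1)),(s,(244.6,243.3)),(t,(201.3,213.4))]
print('all',tri(o),tri(o[:2]),tri(o[2:]))
A=lambda x,y:(110+y/5,248+x/5); B=lambda x,y:(135+y/5,215+(x-400)/5)
top=[onz(a,A(x,y),.081) for x,y in((158,215),(322,200),(332,285),(160,298))]
print('bar top c1',np.mean(top,0)); 
ang=lambda p,q:np.degrees(np.arctan2(*(p-q)[1::-1]))
print(ang(top[0],top[1]),ang(top[3],top[2]))
tb=[onz(b,B(x,y),.081) for x,y in((540,188),(728,168),(715,275),(552,290))]
print('bar top c2',np.mean(tb,0),ang(tb[0],tb[1]))
# holder foot edges from c1 (z=0)
f=[onz(a,A(x,y),0.0) for x,y in((60,58),(347,38))]; print('foot',ang(f[0],f[1]),np.linalg.norm(f[0]-f[1]))
f=[onz(a,A(x,y),0.0) for x,y in((347,38),(355,340))]; print('footL',ang(f[0],f[1]))
# wall tops z=.074
f=[onz(b,B(x,y),.074) for x,y in((565,50),(685,38))]; print('wall',ang(f[0],f[1]))
# trajectory of skirt: top of skirt z=.057 circle at c1: left 140 right 315?
print(onz(t,(201.3,213.4),.0585))
plan((.551,.174,.20),115)
E
```

```text
all (array([0.55108227, 0.17425764, 0.05925076]), [9.4, 8.9, 1.9, 3.4]) (array([0.54857835, 0.17861125, 0.07915584]), [9.0, 9.0]) (array([0.55104907, 0.17245927, 0.05845134]), [2.3, 2.3])
bar top c1 [0.5582451  0.17231193 0.081     ]
-152.37672814829966 -153.20203280105295
bar top c2 [0.55748626 0.17110114 0.081     ] -151.47848650455413
foot -153.7724284321226 0.08919528637989611
footL 117.8391944158377
wall -152.03424545326666
[0.54878742 0.17191045 0.0585    ]
now [0.5501 0.1718 0.2021] yaw 112.33 zdir [ 2.2e-03  2.0e-04 -1.0e+00] q [ 0.13  0.07  1.82 -0.    1.25 -0.26] t 6.25 F [0.2 0.2 0.1] T [0.04 0.02 0.02] op 1.003
shift [0.011 0.011 0.014] turn [ 0.001  0.    -0.03 ]
```

```bash
python3 - <<'E'
from h import *
import pickle
a=pickle.load(open('c1.pkl','rb'));b=pickle.load(open('c2.pkl','rb'))
s=imaging.read_camera('side');t=imaging.read_camera('top')
o=[(a,(110+250/5,248+243/5)),(b,(135+230/5,215+234/5)),(s,(237.1,242.1)),(t,(198.9,213.3))]
for p,c in o: print(onz(p,c,.081))
print(tri(o),tri(o[:2]),tri(o[2:]))
# mask centroids, and overlay of model predicted
for nm,p in (('side',s),('top',t),('c2',imaging.read_camera('wrist'))):
    for d in finder.masks_of('cap_mid',p)[:4]:
        ys,xs=np.nonzero(d['pixels']); print(nm,round(d['confidence'],2),d['extent'],ys.mean().round(1),xs.mean().round(1),len(xs))
E
```

```text
[0.55828172 0.17230094 0.081     ]
[0.55749787 0.17133356 0.081     ]
[0.55414276 0.17637714 0.081     ]
[0.55480999 0.16963706 0.081     ]
(array([0.55710518, 0.17073691, 0.07664299]), [2.3, 1.0, 1.1, 2.0]) (array([0.5565447 , 0.17328372, 0.089066  ]), [0.0, 0.0]) (array([0.5556807 , 0.17033443, 0.07617853]), [0.4, 0.4])
side 0.74 [213.0, 285.1, 243.8, 321.7] 302.7 230.2 830
side 0.71 [278.0, 263.7, 307.5, 297.6] 282.8 294.6 656
side 0.63 [228.1, 230.7, 252.5, 259.9] 243.4 240.4 433
side 0.54 [257.6, 144.0, 317.8, 197.5] 173.7 286.1 2121
top 0.45 [216.5, 193.8, 220.3, 205.1] 199.7 219.9 43
c2 0.91 [164.3, 79.4, 210.8, 126.2] 102.3 185.3 1782
c2 0.63 [240.6, 152.8, 283.9, 196.6] 173.7 262.2 1623
c2 0.6 [268.6, 46.3, 315.0, 95.1] 71.0 290.0 1856
```

```bash
python3 -c "
from h import *
plan((.5565,.172,.10),117.5)"
```

```text
now [0.5497 0.172  0.2008] yaw 112.35 zdir [ 0.  0. -1.] q [ 0.13  0.07  1.82  0.    1.25 -0.26] t 6.55 F [ 0.2 -0.4  0. ] T [-0.01 -0.02  0.01] op 0.999
shift [-0.017  0.042  0.672] turn [ 0.     0.    -0.057]
```

```bash
python3 -m crank '[[-0.02,0.04,0,0,0,-0.057,1],[-0.02,0.04,0.25,0,0,-0.057,1],[-0.02,0.04,0.5,0,0,-0.057,1],[-0.02,0.04,0.67,0,0,-0.057,1],[-0.02,0.04,0.67,0,0,-0.057,1],[-0.02,0.04,0.67,0,0,-0.057,1]]'; python3 look.py c3 cap_mid ; python3 -c "
from h import *
plan((.5565,.172,.025),117.5)"
```

```text
time: 7.15
eef_pos: [0.5565, 0.1715, 0.1004]
tcp_rot: [0.519, 0.855, -0.0, -0.0]
contact_force: [0.6, 0.3, 0.1]
opening: 1.002
cap_mid [([53.0, 309.9], 0.82), ([204.2, 257.9], 0.62)]
now [0.5581 0.1717 0.1026] yaw 117.48 zdir [ 3.9e-03  5.0e-04 -1.0e+00] q [ 0.12  0.18  1.88  0.    1.07 -0.35] t 7.25 F [0.4 0.3 0.8] T [-0.02  0.02  0.04] op 0.999
shift [-2.048 -1.647 -1.053] turn [ 0.003 -0.     0.639]
now [0.5581 0.1717 0.1026] yaw 117.48 zdir [ 3.9e-03  5.0e-04 -1.0e+00] q [ 0.12  0.18  1.88  0.    1.07 -0.35] t 7.25 F [0.4 0.3 0.8] T [-0.02  0.02  0.04] op 0.999
shift [ 0.007 -0.01   0.517] turn [ 0.002  0.001 -0.   ]
```

View pics/c3.png

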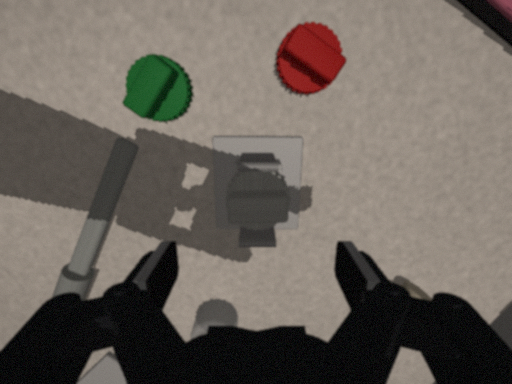

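The bar is square to the jaws and centred at col 258, matching the finger midline. The jar at (213,320) is well clear. Descending.

```bash
python3 -m crank '[[0,0,0.2,0,0,0,1],[0,0,0.35,0,0,0,1],[0,0,0.5,0,0,0,1],[0,0,0.51,0,0,0,1],[0,0,0.51,0,0,0,1]]'; python3 look.py c4 ; python3 -c "
from h import *
s=imaging.read_camera('side'); save('s4',s)
im=s['pixels'][190:300,170:310]; cv2.imwrite('pics/s4.png',cv2.resize(im[:,:,::-1],None,fx=5,fy=5))"
```

```text
time: 7.75
eef_pos: [0.5574, 0.1716, 0.0251]
tcp_rot: [0.519, 0.855, 0.001, 0.001]
contact_force: [0.8, -0.3, 0.0]
opening: 1.002
now [0.5581 0.1717 0.0259] yaw 117.49 zdir [ 3.5e-03  4.0e-04 -1.0e+00] q [ 0.12  0.29  1.92 -0.    0.93 -0.35] t 7.8 F [-0.5 -0.1  1.3] T [0.01 0.02 0.04] op 1.001
shift [-2.049 -1.646 -1.563] turn [ 0.002 -0.     0.639]
```

View pics/c4.png

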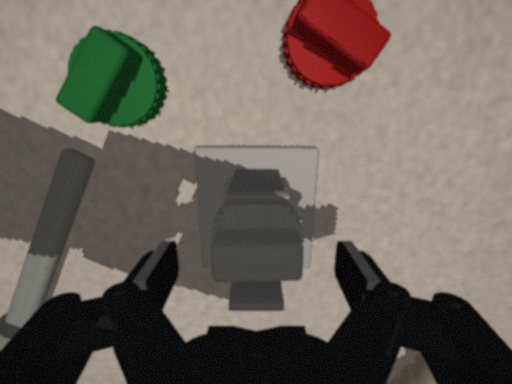

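View pics/s4.png

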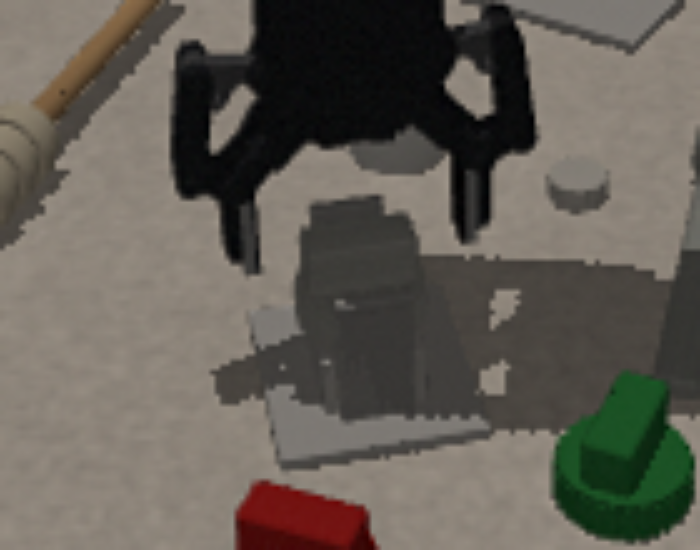

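```bash
python3 - <<'E'
from h import *
s=imaging.read_camera('side')
for z in (.025,.035,.045,.055,.065): print(z,np.round(proj(s,(.5574,.1716,z)),1))
u=np.array([np.cos(np.radians(27.5)),np.sin(np.radians(27.5)),0])
for sg in(1,-1):
  for z in (.025,.045,.06): print(sg,z,(np.array(proj(s,np.array([.5574,.1716,z])+sg*u*.046))-[190,170])*5)
E
```

```text
0.025 [256.2 242.2]
0.035 [252.6 242. ]
0.045 [249.  241.8]
0.055 [245.3 241.7]
0.065 [241.6 241.5]
1 0.025 [347.10688353 255.84368201]
1 0.045 [310.8620255  253.01175927]
1 0.06 [283.10052467 250.84266744]
-1 0.025 [315.06989764 463.89651241]
-1 0.045 [279.0917752  463.57485768]
-1 0.06 [251.54488582 463.32858059]
```

```bash
python3 - <<'E'
from h import *
import pickle
p=pickle.load(open('c4.pkl','rb')); s=telemetry.get_state(); Rt=R.from_quat(s['tcp_rot'])
for rc in((243,167),(243,348),(275,178),(280,385)):
    c,d=ray(p,rc); c=Rt.inv().apply(c-s['eef_pos']); d=Rt.inv().apply(d)
    for x0 in(0,.011,-.011): print(rc,x0,np.round(c+d*(x0-c[0])/d[0],3))
E
```

```text
(243, 167) 0 [ 0.    -0.052 -0.031]
(243, 167) 0.011 [ 0.011 -0.045 -0.051]
(243, 167) -0.011 [-0.011 -0.06  -0.01 ]
(243, 348) 0 [ 0.     0.055 -0.031]
(243, 348) 0.011 [ 0.011  0.047 -0.051]
(243, 348) -0.011 [-0.011  0.063 -0.01 ]
(275, 178) 0 [ 0.    -0.037 -0.063]
(275, 178) 0.011 [ 0.011 -0.032 -0.079]
(275, 178) -0.011 [-0.011 -0.042 -0.047]
(280, 385) 0 [ 0.     0.061 -0.067]
(280, 385) 0.011 [ 0.011  0.052 -0.082]
(280, 385) -0.011 [-0.011  0.069 -0.051]
```

The side view and the wrist view both put the open fingertips higher than the TCP figure suggests, near the bar rather than the skirt. I'll go 20 mm lower, which is safe either way, and check again.

```bash
python3 -m crank '[[0,0,0.05,0,0,0,1],[0,0,0.1,0,0,0,1],[0,0,0.13,0,0,0,1],[0,0,0.13,0,0,0,1]]'; python3 look.py c5 ; python3 -c "
from h import *
s=imaging.read_camera('side')
im=s['pixels'][190:300,170:310].astype(float)*1.5; im=np.clip(im,0,255).astype(np.uint8); cv2.imwrite('pics/s5.png',cv2.resize(im[:,:,::-1],None,fx=5,fy=5))"
```

```text
time: 8.3
eef_pos: [0.5553, 0.1713, 0.0029]
tcp_rot: [0.519, 0.855, -0.001, -0.001]
contact_force: [0.5, -0.4, -1.2]
opening: 1.0
now [0.5557 0.1714 0.0034] yaw 117.48 zdir [-1.6e-03 -2.0e-04 -1.0e+00] q [ 0.12  0.32  1.93  0.    0.9  -0.35] t 8.35 F [-0.7 -0.8 -0.8] T [ 0.02 -0.02  0.03] op 0.998
shift [-2.051 -1.639 -1.71 ] turn [-0.001  0.     0.639]
```

View pics/c5.png

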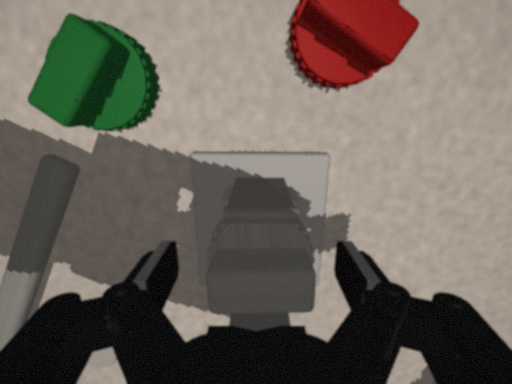

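View pics/s5.png

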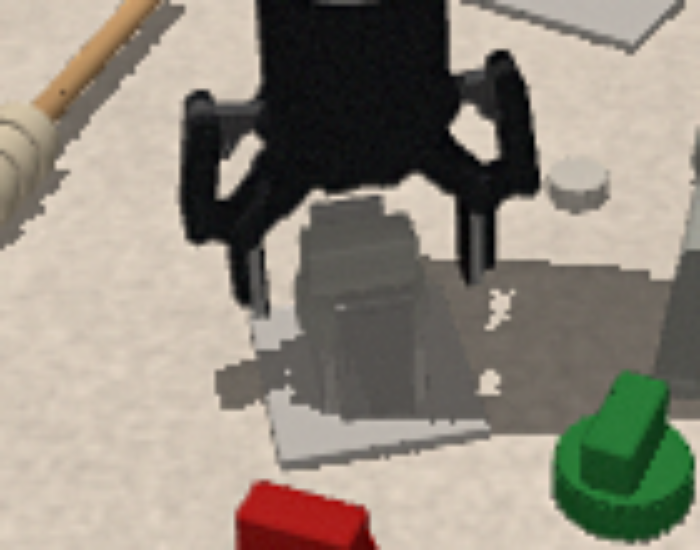

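In the side view the fingertips are at crop (255,312) and (475,283), which is z ≈ 0.044 with the TCP reading 0.003. So the visible tips sit about 41 mm behind the reported TCP when open, and I'll trust the images. I'll go 10 mm lower and close gently.

```bash
python3 -m crank '[[0,0,0.03,0,0,0,1],[0,0,0.07,0,0,0,1],[0,0,0.07,0,0,0,1],[0,0,0.07,0,0,0,0.75]]' 40; python3 -m crank '[[0,0,0,0,0,0,0.6],[0,0,0,0,0,0,0.5],[0,0,0,0,0,0,0.4],[0,0,0,0,0,0,0.4],[0,0,0,0,0,0,0.4],[0,0,0,0,0,0,0.4],[0,0,0,0,0,0,0.4]]' 40; python3 look.py c6 ; python3 -c "
from h import *
s=imaging.read_camera('side')
im=s['pixels'][190:300,170:310].astype(float)*1.5; im=np.clip(im,0,255).astype(np.uint8); cv2.imwrite('pics/s6.png',cv2.resize(im[:,:,::-1],None,fx=5,fy=5))"
```

```text
time: 8.8
eef_pos: [0.5561, 0.1714, -0.0067]
tcp_rot: [0.519, 0.855, -0.0, -0.0]
contact_force: [0.8, 0.1, -0.0]
opening: 0.856
time: 9.5
eef_pos: [0.5569, 0.1715, -0.0058]
tcp_rot: [0.519, 0.855, 0.0, 0.0]
contact_force: [-0.4, 0.4, 2.8]
opening: 0.623
now [ 0.5568  0.1715 -0.0058] yaw 117.48 zdir [ 9.e-04  1.e-04 -1.e+00] q [ 0.12  0.34  1.93  0.    0.88 -0.35] t 9.55 F [-0.3  0.8  3.2] T [0.05 0.02 0.02] op 0.622
shift [-2.05  -1.642 -1.773] turn [ 0.001 -0.     0.639]
```

View pics/c6.png

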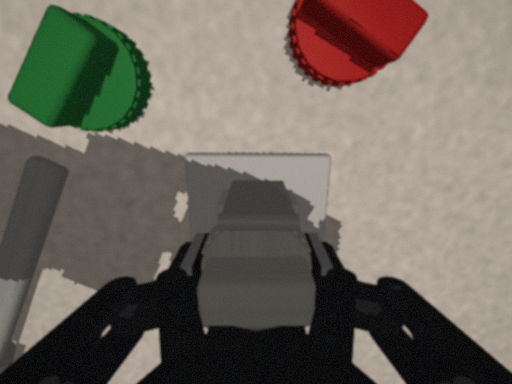

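View pics/s6.png

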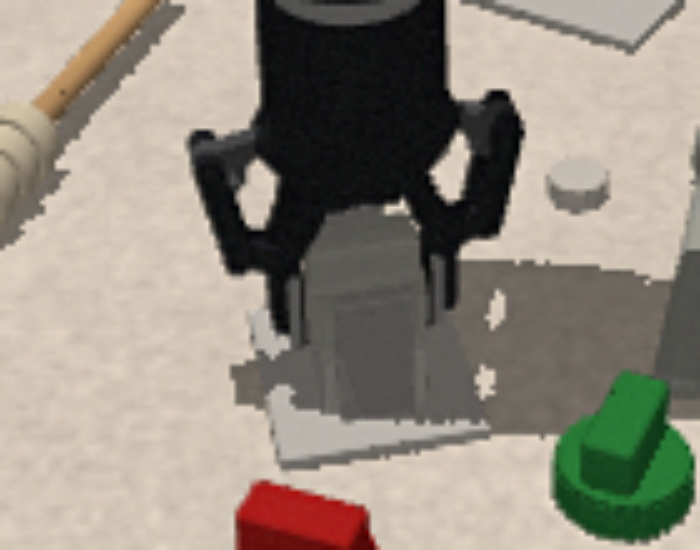

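The fingers have stopped at opening 0.62 with the tips at skirt level, just below its lower edge. Now a test lift.

```bash
python3 -m crank '[[0,0,-0.03,0,0,0,0.4],[0,0,-0.08,0,0,0,0.4],[0,0,-0.16,0,0,0,0.4],[0,0,-0.3,0,0,0,0.4],[0,0,-0.5,0,0,0,0.4],[0,0,-0.6,0,0,0,0.4],[0,0,-0.6,0,0,0,0.4]]' 40; python3 look.py c7 ; python3 -c "
from h import *
s=imaging.read_camera('side')
im=s['pixels'][170:280,170:310].astype(float)*1.5; im=np.clip(im,0,255).astype(np.uint8); cv2.imwrite('pics/s7.png',cv2.resize(im[:,:,::-1],None,fx=5,fy=5))"
```

```text
time: 10.3
eef_pos: [0.5587, 0.1718, 0.0873]
tcp_rot: [0.519, 0.855, 0.002, 0.003]
contact_force: [0.8, -0.4, -2.2]
opening: 0.626
now [0.5572 0.1716 0.0851] yaw 117.48 zdir [ 2.9e-03  3.0e-04 -1.0e+00] q [ 0.12  0.2   1.9  -0.    1.04 -0.35] t 10.35 F [ 0.6 -0.6 -1.6] T [0.01 0.02 0.02] op 0.621
shift [-2.05  -1.643 -1.169] turn [ 0.002 -0.     0.639]
```

View pics/c7.png

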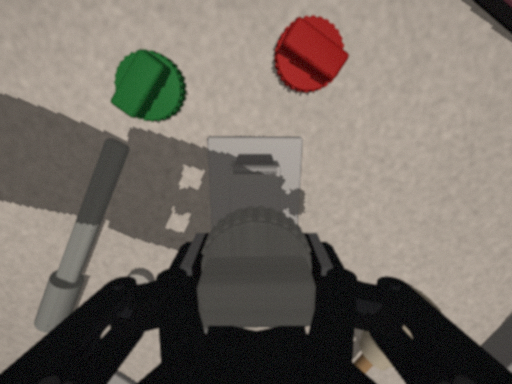

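View pics/s7.png

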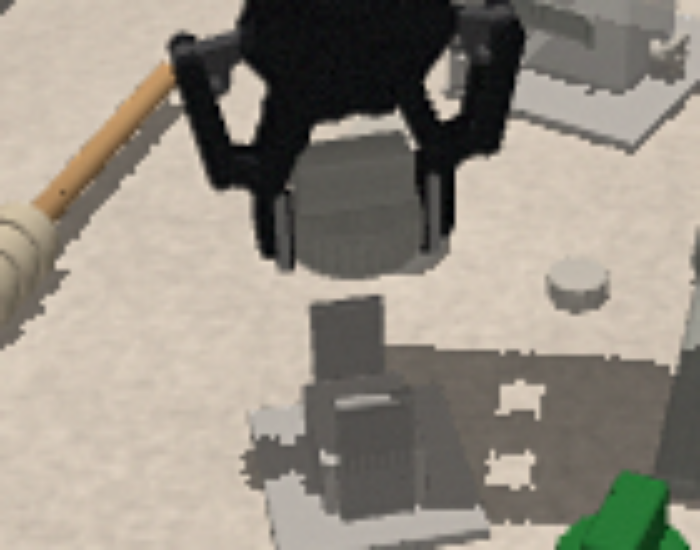

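The cap is lifted and level in the jaws. Carrying it high towards the neck.

```bash
python3 -c "
from h import *
plan((.5285,-.209,.14),58)"
```

```text
now [0.556  0.1714 0.0834] yaw 117.48 zdir [-4.e-04 -1.e-04 -1.e+00] q [ 0.12  0.2   1.9  -0.    1.04 -0.35] t 10.4 F [-0.6 -0.2 -2.8] T [0.02 0.07 0.  ] op 0.624
shift [-2.165 -1.333 -0.377] turn [-0.     0.     0.661]
```

```bash
python3 -m crank '[[0,0,-0.2,0,0,0,0.4],[0,0,-0.38,0,0,0,0.4],[-0.3,-0.2,-0.38,0,0,0,0.4],[-0.6,-0.4,-0.38,0,0,0,0.4],[-0.9,-0.55,-0.38,0,0,0,0.4],[-0.9,-0.55,-0.38,0,0,0,0.4]]' ; python3 -m crank '[[-0.25,-0.15,0,0,0,0.08,0.4],[-0.5,-0.3,0,0,0,0.16,0.4],[-0.75,-0.5,0,0,0,0.25,0.4],[-1,-0.63,0,0,0,0.34,0.4],[-1,-0.63,0,0,0,0.43,0.4],[-1,-0.63,0,0,0,0.52,0.4],[-1,-0.63,0,0,0,0.61,0.4],[-1,-0.63,0,0,0,0.66,0.4],[-1,-0.63,0,0,0,0.66,0.4]]';  python3 -c "
from h import *
plan((.5285,-.209,.14),58)"
```

```text
time: 11.0
eef_pos: [0.5441, 0.0095, 0.1386]
tcp_rot: [0.521, 0.854, -0.001, -0.001]
contact_force: [-0.0, 1.2, -2.3]
opening: 0.621
time: 11.9
eef_pos: [0.53, -0.1621, 0.1387]
tcp_rot: [0.874, 0.486, -0.001, -0.002]
contact_force: [-0.2, -0.3, -2.5]
opening: 0.622
now [ 0.53   -0.1621  0.1387] yaw 58.09 zdir [-0.0031  0.002  -1.    ] q [-0.48  0.08  1.93  0.    1.14  0.08] t 11.9 F [-0.2 -0.3 -2.5] T [0.   0.03 0.06] op 0.622
shift [-0.27   0.157 -0.009] turn [-0.002 -0.     0.001]
```

```bash
python3 look.py d0 neck cap_mid; python3 -m crank '[[-0.14,0.08,0,0,0,0,0.4],[-0.27,0.16,0,0,0,0,0.4],[-0.27,0.16,0,0,0,0,0.4],[-0.27,0.16,0,0,0,0,0.4]]'; python3 look.py d1 neck cap_mid; python3 -c "
from h import *
s=imaging.read_camera('side')
im=s['pixels'][70:190,220:360].astype(float)*1.5; im=np.clip(im,0,255).astype(np.uint8); cv2.imwrite('pics/s8.png',cv2.resize(im[:,:,::-1],None,fx=5,fy=5))"
```

```text
neck []
cap_mid [([236.8, 291.4], 0.69), ([275.1, 258.6], 0.59)]
now [ 0.5305 -0.1625  0.1396] yaw 58.18 zdir [-0.0017  0.001  -1.    ] q [-0.48  0.08  1.92  0.    1.14  0.08] t 12.05 F [ 0.3  0.3 -2.2] T [-0.04 -0.01 -0.  ] op 0.622
shift [-0.475 -0.103 -0.802] turn [-0.001 -0.    -0.02 ]
time: 12.45
eef_pos: [0.5296, -0.21, 0.1403]
tcp_rot: [0.874, 0.485, -0.0, -0.001]
contact_force: [-0.1, 0.8, -3.0]
opening: 0.619
neck [([207.2, 254.6], 0.71)]
cap_mid [([275.8, 254.7], 0.66)]
now [ 0.5297 -0.2092  0.1405] yaw 58.14 zdir [-5.e-04  6.e-04 -1.e+00] q [-0.55  0.11  1.89  0.    1.14  0.  ] t 12.6 F [-0.6  0.1 -2.2] T [-0.   -0.03 -0.05] op 0.622
shift [-0.207 -0.262 -0.797] turn [-0.    -0.    -0.021]
```

View pics/d0.png

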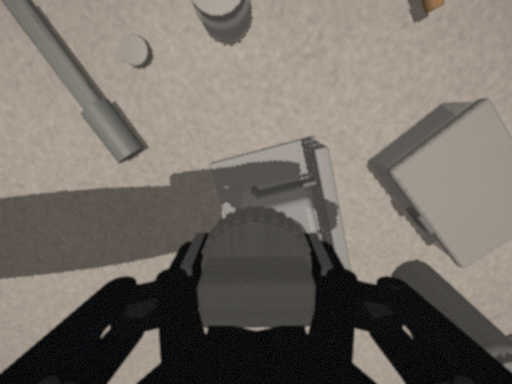

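View pics/d1.png

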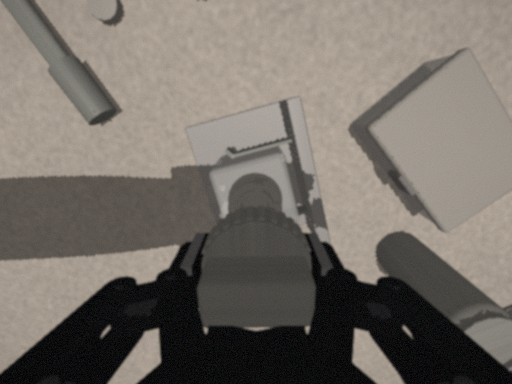

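View pics/s8.png

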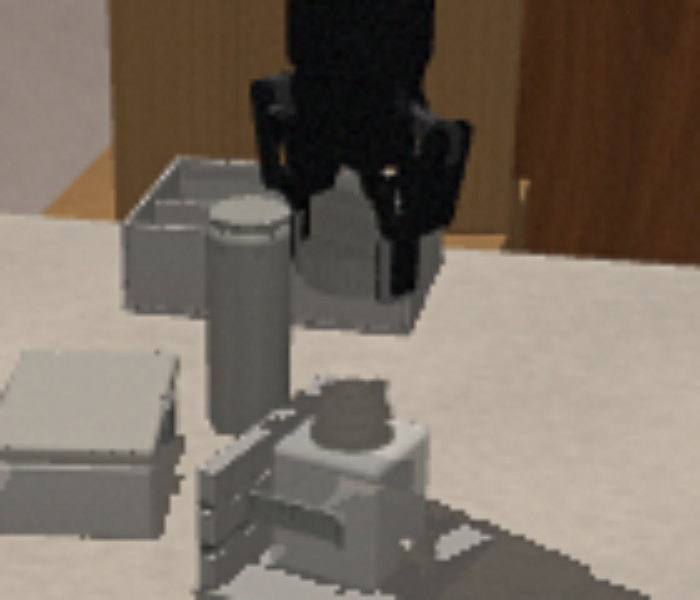

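The wrist view shows the held cap at (257,290) and the neck behind it at (254,195). In the side view the cap hovers over the neck at crop (350,250) against (352,385). I'll work out the remaining offset in the tool frame.

```bash
python3 - <<'E'
from h import *
import pickle
p=pickle.load(open('d1.pkl','rb')); s=telemetry.get_state(); Rt=R.from_quat(s['tcp_rot'])
print(p['cx'],p['cy'])
def tool(p,rc,z):
    c,d=ray(p,rc); c=Rt.inv().apply(c-s['eef_pos']); d=Rt.inv().apply(d); return np.round((c+d*(z-c[2])/d[2])*1000,1)
print('cammid',tool(p,(275.8,254.7),-.0645))
for rc in((258,200),(258,312),(325,257),(325,200),(325,315)): print(rc,tool(p,rc,-.087))
print('skirt top front',tool(p,(208,256),-.063),tool(p,(208,256),-.042))
im=p['pixels'][130:340,180:340].astype(float)*2.2; cv2.imwrite('pics/d1c.png',cv2.resize(np.clip(im,0,255).astype(np.uint8)[:,:,::-1],None,fx=3.5,fy=2.8,interpolation=cv2.INTER_CUBIC))
sd=imaging.read_camera('side')
for z in(.182,.205,.227):print(z,(np.array(proj(sd,(*s['eef_pos'][:2],z)))-[70,220])*5)
print('neck',(np.array(proj(sd,(.5285,-.209,.116)))-[70,220])*5)
E
```

```text
256.1296113715362 191.96362016559488
cammid [  0.4   0.5 -64.5]
(258, 200) [ 23.8 -19.6 -87. ]
(258, 312) [ 23.7  21.9 -87. ]
(325, 257) [ -7.1   1.5 -87. ]
(325, 200) [ -7.1 -21.6 -87. ]
(325, 315) [ -7.1  25.  -87. ]
skirt top front [ 34.4   1.1 -63. ] [ 26.4   1.1 -42. ]
0.182 [275.91596666 349.98353652]
0.205 [235.81072692 351.16943943]
0.227 [196.62310928 352.32820846]
neck [386.73600926 348.86365958]
```

View pics/d1c.png

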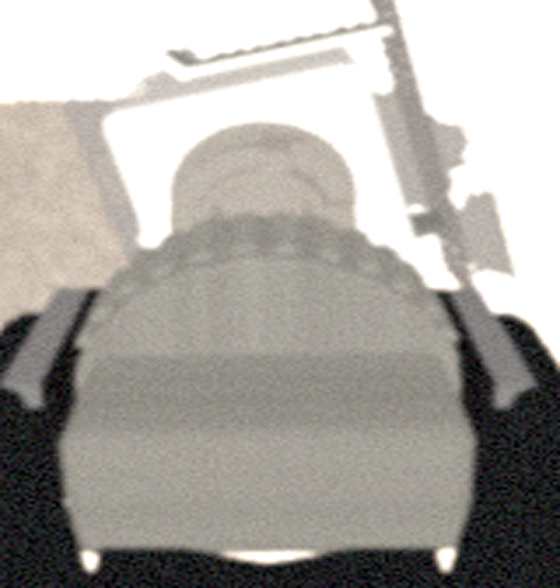

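```bash
python3 - <<'E'
from h import *
import pickle
p=pickle.load(open('d1.pkl','rb')); s=telemetry.get_state(); Rt=R.from_quat(s['tcp_rot'])
def tool(p,rc,z):
    c,d=ray(p,rc); c=Rt.inv().apply(c-s['eef_pos']); d=Rt.inv().apply(d); return np.round((c+d*(z-c[2])/d[2])*1000,1)
for z in(.0245,.0285): print('thread front',tool(p,(173.6,255.3),z),'left',tool(p,(195,180+172/3.5),z),'right',tool(p,(195,180+355/3.5),z))
print('bar front edge',tool(p,(283.6,257),-.087),tool(p,(256.8,257),-.063),'ends',tool(p,(283.6,180+62/3.5),-.087),tool(p,(283.6,180+472/3.5),-.087))
print('est neck in tool',np.round(Rt.inv().apply(np.array([.5285,-.209,.116])-s['eef_pos'])*1000,1))
plan((.5285,-.209,.14),58)
E
```

```text
thread front [28.9  0.4 24.5] left [ 11.8 -19.9  24.5] right [11.7 20.7 24.5]
thread front [27.9  0.4 28.5] left [ 10.5 -20.4  28.5] right [10.4 21.1 28.5]
bar front edge [ 12.7   1.4 -87. ] [  9.9   1.5 -63. ] ends [ 12.7 -21.3 -87. ] [ 12.6  23.6 -87. ]
est neck in tool [-0.4 -1.3 24.6]
now [ 0.5298 -0.2093  0.1406] yaw 58.14 zdir [-2.e-04  3.e-04 -1.e+00] q [-0.55  0.11  1.89  0.    1.14  0.  ] t 12.7 F [ 0.6  0.5 -1.6] T [-0.01 -0.02 -0.03] op 0.619
shift [-0.003 -0.009  0.004] turn [-0.    -0.     0.002]
```

```bash
cat > ov.py <<'E'
from h import *
import pickle,sys
C=np.array([float(sys.argv[1]),float(sys.argv[2])])
th=np.linspace(0,2*np.pi,181)
out=[]
for n,(r,c) in (('n1',(150,286)),('n2',(175,252)),('d1',(190,255))):
    p=pickle.load(open(n+'.pkl','rb')); k=6
    im=np.clip(p['pixels'][r-38:r+38,c-33:c+33].astype(float)*1.7,0,255).astype(np.uint8)[:,:,::-1]
    im=cv2.resize(im,None,fx=k//2*1.3,fy=k//2*1.3,interpolation=cv2.INTER_CUBIC); k=3.9
    def poly(pts,col):
        q=[proj(p,X) for X in pts]; q=np.array([((x-(c-33)+.5)*k,(y-(r-38)+.5)*k) for y,x in q]).astype(np.int32); cv2.polylines(im,[q],True,col,1)
    for rad,z,col in((.012,.116,(0,0,255)),(.016,.116,(0,200,0)),(.022,.112,(255,0,0))):
        poly([(C[0]+rad*np.cos(t),C[1]+rad*np.sin(t),z) for t in th],col)
    y=np.radians(-17); u=np.array([np.cos(y),np.sin(y)]);v=np.array([-u[1],u[0]])
    poly([(*(C+.035*(a*u+b*v)),.09) for a,b in((1,1),(1,-1),(-1,-1),(-1,1))],(0,200,255))
    out.append(im)
cv2.imwrite('pics/'+sys.argv[3]+'.png',np.hstack(out))
E
python3 ov.py .5285 -.209 ov1
```

```text
(no output)
```

View pics/ov1.png

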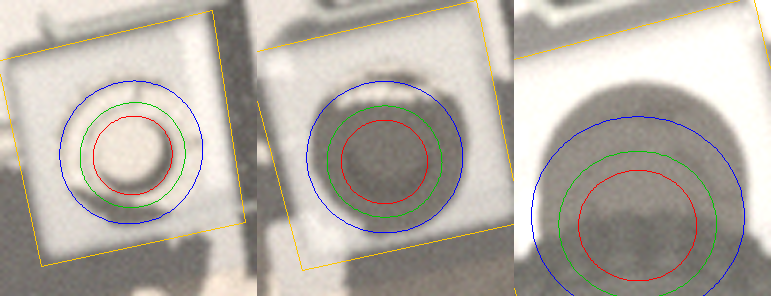

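The overlay of the neck model at (0.5285, -0.209) fits n1 and n2; the dark disc in d1 is only the cap's shadow. I'll nudge the offset and descend.

```bash
python3 -m crank '[[-0.003,-0.011,0.1,0,0,0,0.4],[-0.003,-0.011,0.2,0,0,0,0.4],[-0.003,-0.011,0.3,0,0,0,0.4],[-0.003,-0.011,0.4,0,0,0,0.4],[-0.003,-0.011,0.4,0,0,0,0.4]]'; python3 -c "
from h import *
plan((.5285,-.209,.07),58)
s=imaging.read_camera('side')
im=s['pixels'][90:190,230:350].astype(float)*1.5; im=np.clip(im,0,255).astype(np.uint8); cv2.imwrite('pics/s9.png',cv2.resize(im[:,:,::-1],None,fx=6,fy=6))"
```

```text
time: 13.2
eef_pos: [0.5258, -0.2082, 0.0767]
tcp_rot: [0.874, 0.485, -0.002, -0.003]
contact_force: [0.3, -0.1, -2.5]
opening: 0.622
now [ 0.5258 -0.2082  0.0767] yaw 58.08 zdir [-0.0061  0.0038 -1.    ] q [-0.56  0.18  1.94 -0.    1.03  0.  ] t 13.2 F [ 0.3 -0.1 -2.5] T [ 0.06  0.06 -0.03] op 0.622
shift [0.005 0.018 0.044] turn [-0.005  0.     0.001]
```

View pics/s9.png

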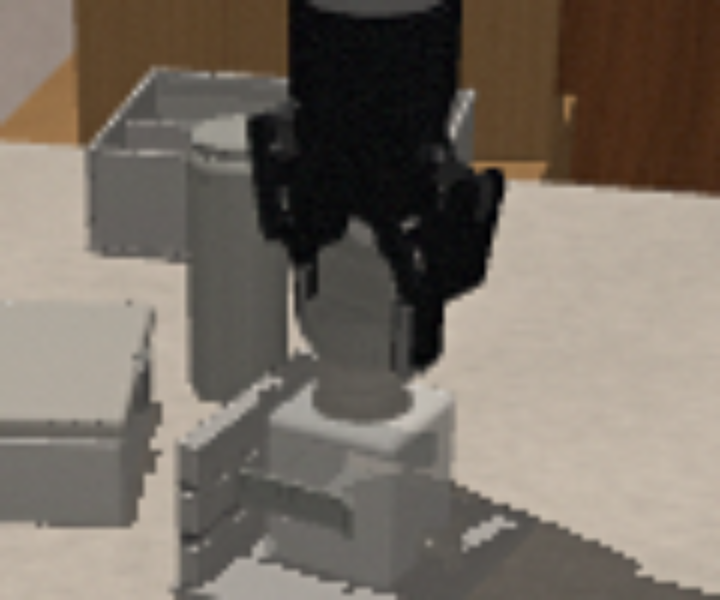

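```bash
python3 -m crank '[[0,0,0,0,0,0,0.4],[0,0,0.01,0,0,0,0.4],[0,0,0.02,0,0,0,0.4],[0,0,0.03,0,0,0,0.4],[0,0,0.04,0,0,0,0.4],[0,0,0.04,0,0,0,0.4]]'; python3 -c "
from h import *
plan((.5285,-.209,.07),58)"
```

```text
time: 13.85
eef_pos: [0.5281, -0.2096, 0.0745]
tcp_rot: [0.874, 0.485, -0.0, -0.0]
contact_force: [-0.4, 0.3, -1.5]
opening: 0.623
now [ 0.5281 -0.2096  0.0745] yaw 58.08 zdir [-3.e-04  2.e-04 -1.e+00] q [-0.56  0.19  1.94 -0.    1.02  0.  ] t 13.85 F [-0.4  0.3 -1.5] T [ 0.01  0.02 -0.02] op 0.623
shift [0.005 0.001 0.03 ] turn [-0.     0.     0.001]
```

```bash
python3 -m crank '[[0.003,0,0.007,0,0,0,0.4],[0.003,0,0.014,0,0,0,0.4],[0.003,0,0.014,0,0,0,0.4]]';python3 -m crank '[[0,0,0.007,0,0,0,0.4],[0,0,0.014,0,0,0,0.4],[0,0,0.014,0,0,0,0.4]]'; python3 -c "
from h import *
plan((.5285,-.209,.07),58)"
```

```text
time: 14.15
eef_pos: [0.5283, -0.2093, 0.0724]
tcp_rot: [0.874, 0.485, -0.0, -0.0]
contact_force: [-0.3, -0.4, -2.7]
opening: 0.62
time: 14.45
eef_pos: [0.5283, -0.2093, 0.0703]
tcp_rot: [0.874, 0.485, -0.0, -0.0]
contact_force: [-0.0, -1.0, -2.0]
opening: 0.622
now [ 0.5283 -0.2093  0.0703] yaw 58.08 zdir [-3.e-04 -0.e+00 -1.e+00] q [-0.56  0.19  1.94 -0.    1.01  0.  ] t 14.45 F [-0. -1. -2.] T [-0.2   0.1  -0.01] op 0.622
shift [0.002 0.    0.002] turn [-0.     0.     0.001]
```

```bash
python3 -m crank '[[0,0,0.007,0,0,0,0.4],[0,0,0.007,0,0,0,0.4]]'; python3 -m crank '[[0,0,0.007,0,0,0,0.4],[0,0,0.007,0,0,0,0.4]]'; python3 -c "
from h import *
plan((.5285,-.209,.07),58)"
```

```text
time: 14.65
eef_pos: [0.5284, -0.2093, 0.0702]
tcp_rot: [0.874, 0.485, -0.0, -0.0]
contact_force: [-3.3, 0.4, 2.6]
opening: 0.623
time: 14.85
eef_pos: [0.5284, -0.2094, 0.0701]
tcp_rot: [0.874, 0.485, -0.0, -0.0]
contact_force: [-5.7, 2.4, 6.7]
opening: 0.619
now [ 0.5284 -0.2094  0.0701] yaw 58.09 zdir [-7.e-04  0.e+00 -1.e+00] q [-0.56  0.19  1.94 -0.    1.01  0.  ] t 14.85 F [-5.7  2.4  6.7] T [0.23 0.8  0.02] op 0.619
shift [ 0.002 -0.001  0.001] turn [-0.     0.     0.001]
```

Contact at TCP 0.070, exactly the height expected for the ridges. Easing off slightly, then letting go.

```bash
python3 -m crank '[[0,0,-0.007,0,0,0,0.4],[0,0,-0.007,0,0,0,0.4]]'; python3 -m crank '[[0,0,0,0,0,0,0.7],[0,0,0,0,0,0,0.75],[0,0,0,0,0,0,0.85],[0,0,0,0,0,0,0.85],[0,0,0,0,0,0,0.85],[0,0,0,0,0,0,0.85]]'; python3 look.py e1 cap_mid; python3 -c "
from h import *
s=imaging.read_camera('side')
im=s['pixels'][90:190,230:350].astype(float)*1.5; im=np.clip(im,0,255).astype(np.uint8); cv2.imwrite('pics/s10.png',cv2.resize(im[:,:,::-1],None,fx=6,fy=6))"
```

```text
time: 15.05
eef_pos: [0.5285, -0.2094, 0.0702]
tcp_rot: [0.874, 0.485, -0.0, 0.0]
contact_force: [-2.8, 0.9, 4.7]
opening: 0.621
time: 15.65
eef_pos: [0.5284, -0.2092, 0.0694]
tcp_rot: [0.874, 0.485, 0.0, -0.0]
contact_force: [-0.8, -0.2, -0.8]
opening: 0.851
cap_mid [([279.1, 255.1], 0.66)]
now [ 0.5285 -0.2093  0.0695] yaw 58.08 zdir [ 1.e-04 -0.e+00 -1.e+00] q [-0.56  0.2   1.94  0.    1.01  0.  ] t 15.75 F [ 0.  -0.8 -0. ] T [0.02 0.   0.02] op 0.85
shift [-0.203 -0.254 -1.27 ] turn [ 0.    -0.    -0.021]
```

View pics/s10.png

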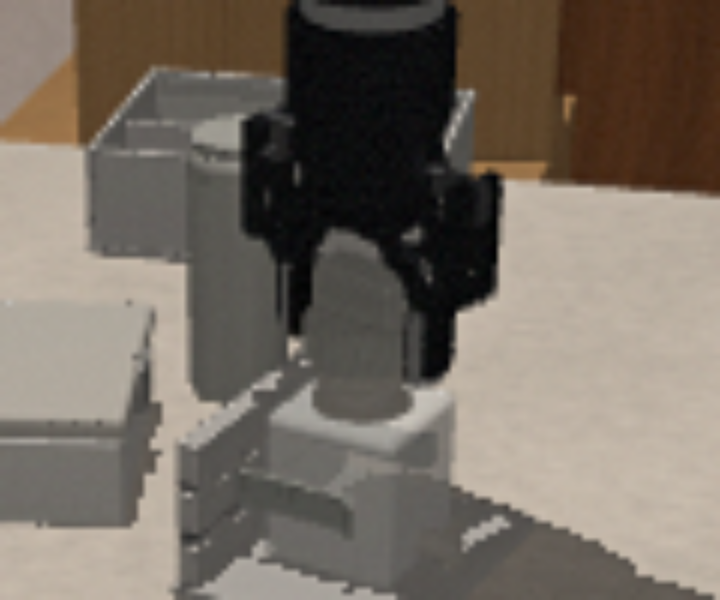

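View pics/e1.png

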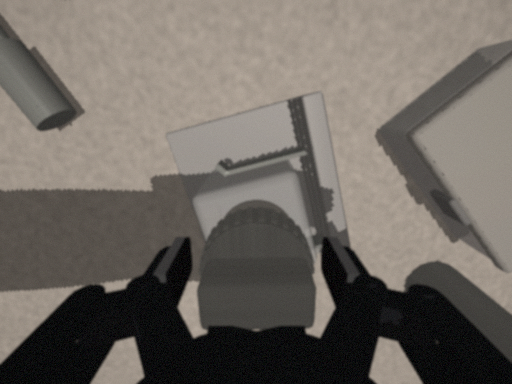

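The cap stands free and level on the neck, with no force on the fingers. Opening fully and lifting clear.

```bash
python3 -m crank '[[0,0,0,0,0,0,1],[0,0,0,0,0,0,1],[0,0,-0.1,0,0,0,1],[0,0,-0.2,0,0,0,1],[0,0,-0.4,0,0,0,1],[0,0,-0.6,0,0,0,1],[0,0,-0.6,0,0,0,1]]'; python3 look.py e2 cap_mid neck; python3 -c "
from h import *
s=imaging.read_camera('side'); t=imaging.read_camera('top')
print([(d['location'],d['confidence']) for p in(s,t) for d in finder.pinpoint('cap_mid',p)])
im=s['pixels'][90:190,230:350].astype(float)*1.5; im=np.clip(im,0,255).astype(np.uint8); cv2.imwrite('pics/s11.png',cv2.resize(im[:,:,::-1],None,fx=6,fy=6))"
```

```text
time: 16.5
eef_pos: [0.532, -0.2113, 0.1671]
tcp_rot: [0.874, 0.485, 0.003, 0.006]
contact_force: [-0.6, -0.7, 0.3]
opening: 0.996
cap_mid [([209.9, 250.7], 0.59), ([180.0, 256.6], 0.58), ([28.0, 54.7], 0.37)]
neck []
now [ 0.5285 -0.2093  0.1601] yaw 58.08 zdir [ 8.e-04 -5.e-04 -1.e+00] q [-0.56  0.09  1.88 -0.    1.18  0.  ] t 16.65 F [ 0.7 -1.3  0.4] T [ 0.04  0.03 -0.04] op 1.003
shift [-0.203 -0.253 -0.666] turn [ 0.001  0.    -0.021]
[([138.4, 290.9], 0.9), ([279.1, 291.6], 0.65), ([301.4, 226.5], 0.59), ([262.2, 245.3], 0.17), ([205.3, 178.2], 0.76), ([242.0, 251.1], 0.66), ([142.1, 255.3], 0.58), ([236.6, 201.7], 0.54)]
```

View pics/s11.png

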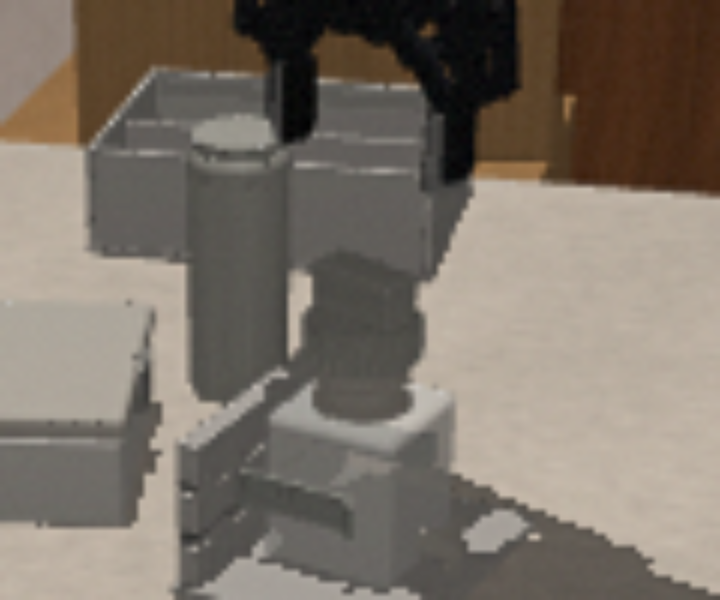

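View pics/e2.png

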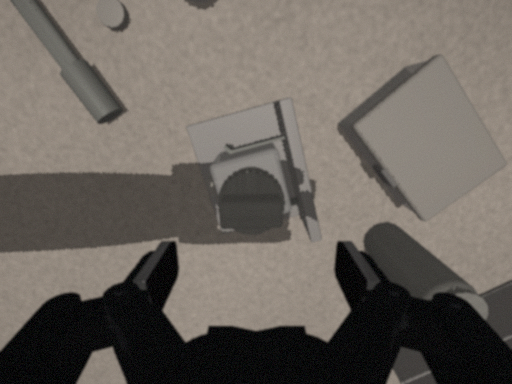

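The cap stands level and centred on the neck: in the side crop its skirt spans cols 303–425 at row 330, above the neck at 363. Now I'll check its height and plan the regrasp on the bar.

```bash
python3 - <<'E'
from h import *
import pickle
s=imaging.read_camera('side'); p=pickle.load(open('e2.pkl','rb'))
for z in (.128,.1345,.142): print(z,np.round(proj(s,(.5285,-.209,z)),1))
print(tri([(s,(138.4,290.9)),(p,(209.9,250.7))]))
im=np.clip(p['pixels'][160:240,210:300].astype(float)*2.2,0,255).astype(np.uint8); cv2.imwrite('pics/e2c.png',cv2.resize(im[:,:,::-1],None,fx=7,fy=7,interpolation=cv2.INTER_CUBIC))
plan((.5285,-.209,.13),148)
E
```

```text
0.128 [143.4 289.9]
0.1345 [141.3 290. ]
0.142 [138.8 290. ]
(array([ 0.52775116, -0.21041655,  0.14221123]), [1.5, 1.5])
now [ 0.5278 -0.2089  0.1582] yaw 58.08 zdir [-0.0021  0.0013 -1.    ] q [-0.56  0.09  1.88 -0.    1.18  0.  ] t 16.9 F [ 0.6 -0.   0.2] T [-0.04  0.   -0.01] op 0.998
shift [0.002 0.005 0.188] turn [-0.001 -0.001 -0.999]
```

View pics/e2c.png

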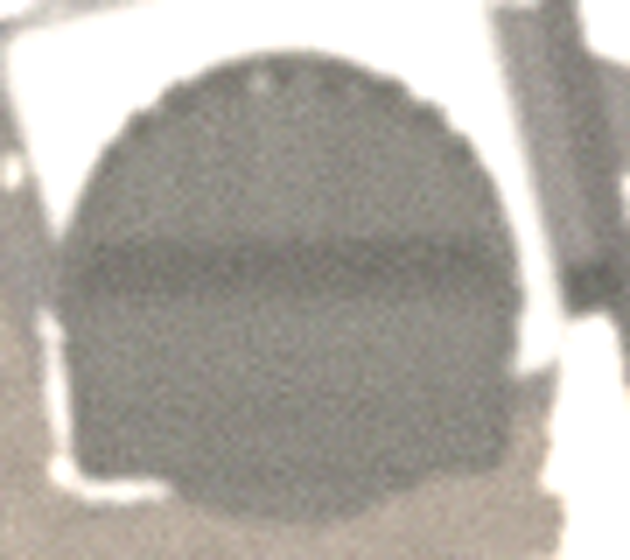

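```bash
python3 -m crank '[[0,0.003,0,0,0,-1,1],[0,0.003,0,0,0,-1,1],[0,0.003,0,0,0,-1,1],[0,0.003,0,0,0,-1,1],[0,0.003,0,0,0,-1,1],[0,0.003,0,0,0,-1,1],[0,0.003,0,0,0,-1,1],[0,0.003,0,0,0,-1,1],[0,0.003,0,0,0,-1,1],[0,0.003,0,0,0,-1,1],[0,0.003,0,0,0,-1,1],[0,0.003,0,0,0,-1,1]]'; python3 look.py f1 cap_mid;  python3 -c "
from h import *
plan((.5283,-.2095,.107),148)"
```

```text
time: 18.1
eef_pos: [0.5285, -0.2093, 0.1587]
tcp_rot: [0.275, 0.961, 0.0, -0.001]
contact_force: [-0.7, -0.2, 0.4]
opening: 1.002
cap_mid [([210.2, 257.0], 0.63)]
now [ 0.5286 -0.2094  0.1589] yaw 147.99 zdir [-9.e-04  6.e-04 -1.e+00] q [-0.56  0.09  1.88  0.    1.18 -1.57] t 18.2 F [-0.  -0.6 -0.4] T [-0.01  0.02  0.  ] op 0.999
shift [ 0.255 -0.204 -0.674] turn [-0.    -0.001  0.978]
now [ 0.5286 -0.2094  0.1589] yaw 147.99 zdir [-9.e-04  6.e-04 -1.e+00] q [-0.56  0.09  1.88  0.    1.18 -1.57] t 18.2 F [-0.  -0.6 -0.4] T [-0.01  0.02  0.  ] op 0.999
shift [ 0.001 -0.002  0.346] turn [ 0.    -0.001 -0.   ]
```

View pics/f1.png

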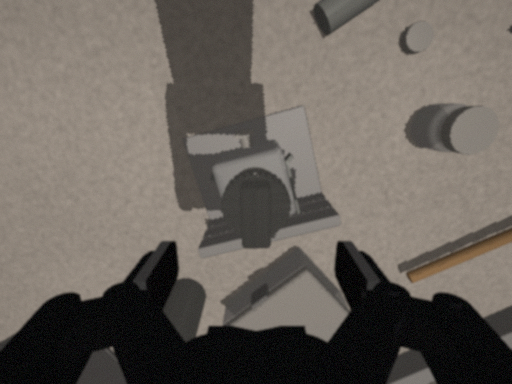

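The bar lies straight up the picture at col 257, centred between the jaws. Descending to the bar.

```bash
python3 -m crank '[[0,0,0.1,0,0,0,1],[0,0,0.2,0,0,0,0.9],[0,0,0.3,0,0,0,0.8],[0,0,0.34,0,0,0,0.6],[0,0,0.34,0,0,0,0.45],[0,0,0.34,0,0,0,0.4],[0,0,0.34,0,0,0,0.4]]' 20; python3 look.py f2;  python3 -c "
from h import *
s=imaging.read_camera('side')
im=s['pixels'][70:190,230:350].astype(float)*1.5; im=np.clip(im,0,255).astype(np.uint8); cv2.imwrite('pics/s12.png',cv2.resize(im[:,:,::-1],None,fx=5,fy=5))"
```

```text
time: 18.9
eef_pos: [0.5294, -0.2098, 0.1093]
tcp_rot: [0.275, 0.961, -0.0, 0.001]
contact_force: [0.2, 0.7, 0.7]
opening: 0.398
now [ 0.5294 -0.2098  0.1094] yaw 148.08 zdir [ 1.5e-03 -9.0e-04 -1.0e+00] q [-0.56  0.14  1.91  0.    1.08 -1.57] t 18.95 F [ 0.5  0.4 -0.5] T [-0.04 -0.03 -0.03] op 0.403
shift [ 0.26  -0.203 -1.004] turn [0.001 0.001 0.979]
```

View pics/f2.png

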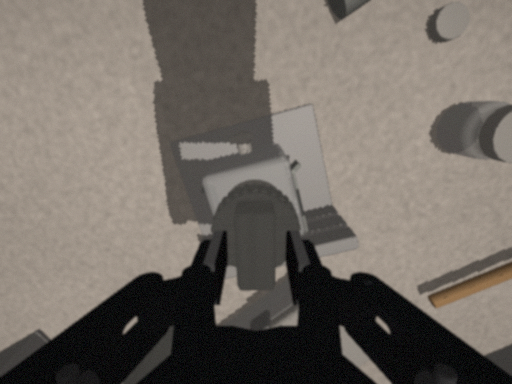

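View pics/s12.png

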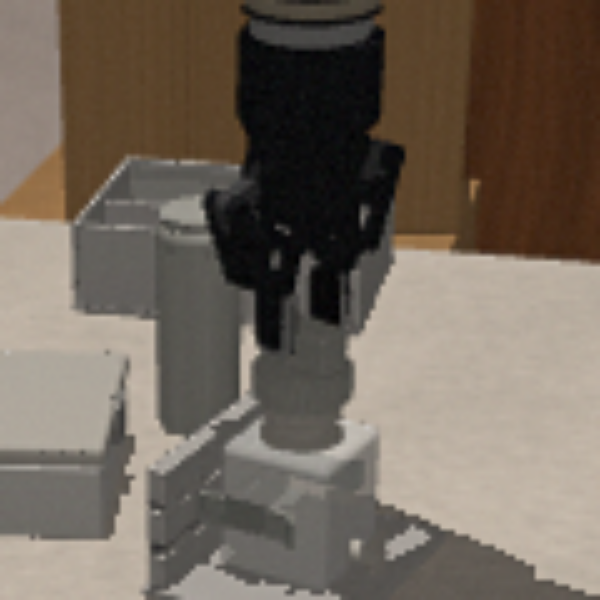

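The fingers straddle the bar (cols 238–275) just above the skirt. I'll close gently until it stops to learn the bar's opening value.

```bash
for v in 1; do python3 -m crank '[[0,0,0,0,0,0,0.3],[0,0,0,0,0,0,0.25],[0,0,0,0,0,0,0.2],[0,0,0,0,0,0,0.15],[0,0,0,0,0,0,0.1],[0,0,0,0,0,0,0.1]]' 20; done; python3 look.py f3
```

```text
time: 19.6
eef_pos: [0.5291, -0.2098, 0.1091]
tcp_rot: [0.275, 0.961, -0.0, 0.0]
contact_force: [-1.9, -0.2, 4.6]
opening: 0.253
now [ 0.5291 -0.2098  0.1091] yaw 148.08 zdir [ 7.e-04 -7.e-04 -1.e+00] q [-0.56  0.14  1.91 -0.    1.08 -1.57] t 19.65 F [-1.8  0.   5. ] T [-0.08  0.22  0.  ] op 0.253
shift [ 0.259 -0.203 -1.006] turn [0.    0.001 0.979]
```

View pics/f3.png

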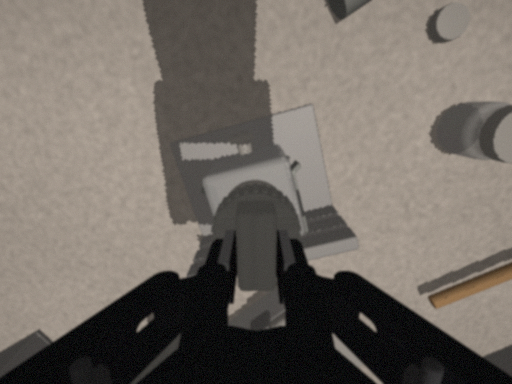

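The bar is touched at opening 0.253. Loosening to 0.285 and turning anticlockwise by about 38°.

```bash
python3 -m crank '[[0,0,0,0,0,0,0.285],[0,0,0,0,0,0,0.285],[0,0,0,0,0,-0.05,0.285],[0,0,0,0,0,-0.1,0.285],[0,0,0,0,0,-0.15,0.285],[0,0,0,0,0,-0.2,0.285],[0,0,0,0,0,-0.25,0.285],[0,0,0,0,0,-0.29,0.285],[0,0,0,0,0,-0.33,0.285],[0,0,0,0,0,-0.37,0.285],[0,0,0,0,0,-0.41,0.285],[0,0,0,0,0,-0.41,0.285]]' 20; python3 look.py g1; python3 -c "
from h import *
s=imaging.read_camera('side')
im=s['pixels'][70:190,230:350].astype(float)*1.5; im=np.clip(im,0,255).astype(np.uint8); cv2.imwrite('pics/s13.png',cv2.resize(im[:,:,::-1],None,fx=5,fy=5))"
```

```text
time: 20.85
eef_pos: [0.5284, -0.2091, 0.1076]
tcp_rot: [-0.043, 0.999, 0.0, -0.0]
contact_force: [-0.6, -0.7, 0.6]
opening: 0.284
now [ 0.5285 -0.2092  0.1078] yaw -175.09 zdir [-9.e-04  7.e-04 -1.e+00] q [-0.56  0.15  1.92  0.    1.08 -2.21] t 20.9 F [0.1 0.4 0.1] T [-0.05  0.    0.02] op 0.289
shift [ 0.326 -0.01  -1.015] turn [-0.000e+00 -1.000e-03  1.388e+00]
```

View pics/g1.png

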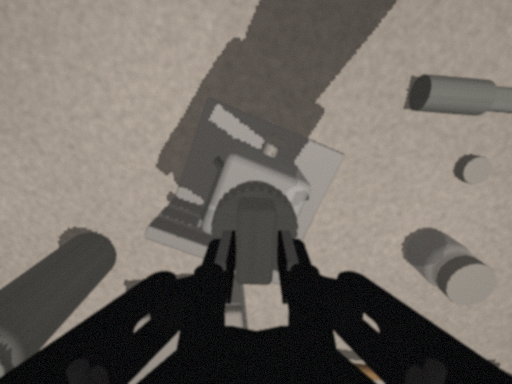

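View pics/s13.png

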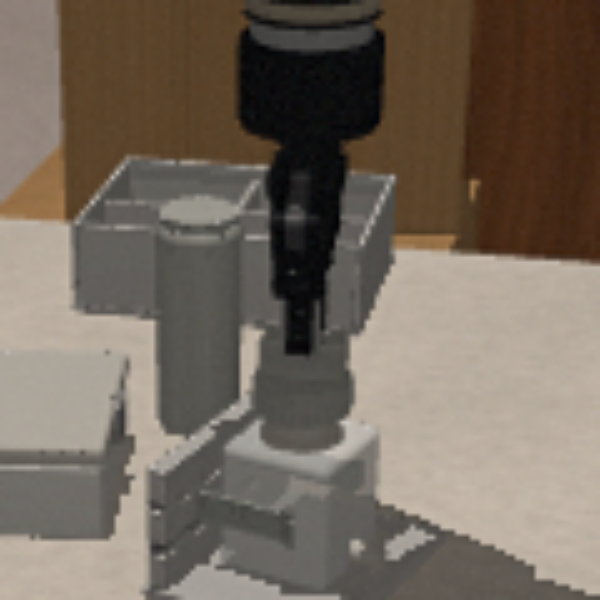

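```bash
cat > cmp.py <<'E'
from h import *
import pickle,sys
ims=[]
for n in sys.argv[2:]:
    p=pickle.load(open(n+'.pkl','rb')); im=np.clip(p['pixels'][165:305,200:315].astype(float)*2.2,0,255).astype(np.uint8)
    ims.append(cv2.resize(im[:,:,::-1],None,fx=3.4,fy=3.4,interpolation=cv2.INTER_CUBIC))
cv2.imwrite('pics/'+sys.argv[1]+'.png',np.hstack(ims))
E
python3 cmp.py cmp1 f3 g1
python3 -c "
import cv2,numpy as np
a=cv2.imread('pics/s12.png')[300:460,200:400];b=cv2.imread('pics/s13.png')[300:460,200:400]
cv2.imwrite('pics/scmp.png',cv2.resize(np.hstack([a,b]),None,fx=2,fy=2))"
```

```text
(no output)
```

View pics/cmp1.png

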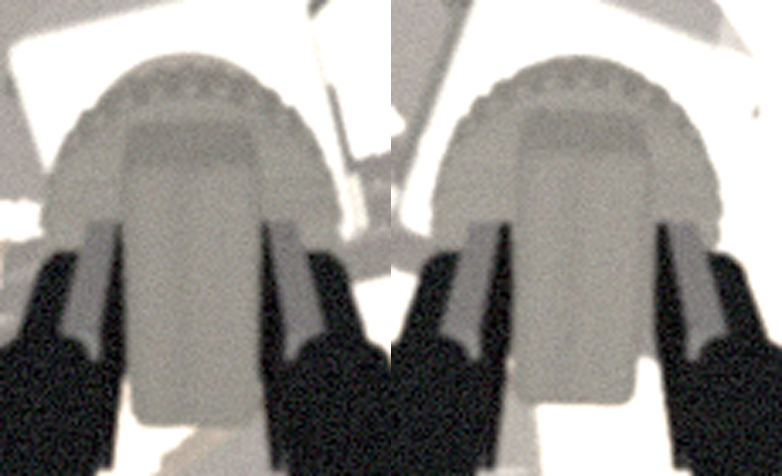

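View pics/scmp.png

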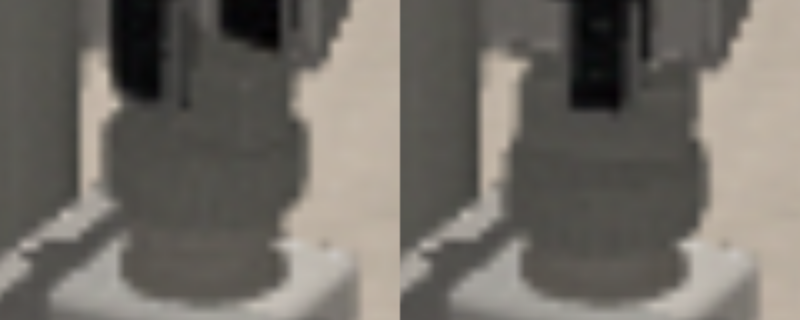

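The cap has dropped: the skirt's bottom edge is about 2 px lower in the side view, and the bar is smaller and lower in the wrist view. I'll follow it down 7 mm and start screwing clockwise.

```bash
python3 -m crank '[[0,0,0.025,0,0,0,0.285],[0,0,0.045,0,0,0,0.285],[0,0,0.045,0,0,0.07,0.285],[0,0,0.045,0,0,0.14,0.285],[0,0,0.045,0,0,0.2,0.285],[0,0,0.045,0,0,0.26,0.285],[0,0,0.045,0,0,0.32,0.285],[0,0,0.045,0,0,0.38,0.285],[0,0,0.045,0,0,0.42,0.285],[0,0,0.045,0,0,0.42,0.285]]' 20; python3 look.py g2
```

```text
time: 21.95
eef_pos: [0.5285, -0.2093, 0.1012]
tcp_rot: [0.283, 0.959, 0.0, -0.0]
contact_force: [0.4, 0.5, -0.8]
opening: 0.287
now [ 0.5286 -0.2093  0.1013] yaw 147.24 zdir [-6.e-04  5.e-04 -1.e+00] q [-0.56  0.15  1.92  0.    1.07 -1.55] t 22.0 F [-0.7 -0.3  1. ] T [-0.02  0.    0.03] op 0.285
shift [ 0.253 -0.207 -1.058] turn [-0.    -0.     0.969]
```

View pics/g2.png

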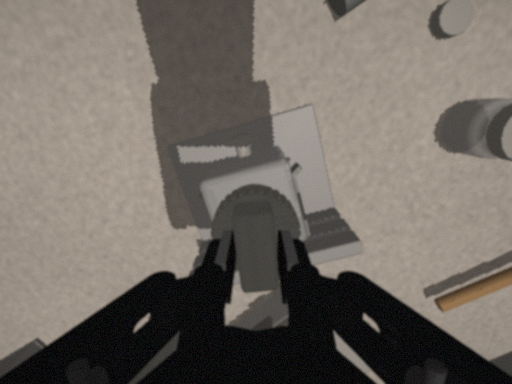

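The bar is following the jaws at about 4–5° lag, with hardly any torque. Carrying on.

```bash
python3 -m crank '[[0,0,0.01,0,0,0.07,0.285],[0,0,0.01,0,0,0.14,0.285],[0,0,0.015,0,0,0.2,0.285],[0,0,0.02,0,0,0.26,0.285],[0,0,0.02,0,0,0.32,0.285],[0,0,0.02,0,0,0.38,0.285],[0,0,0.02,0,0,0.44,0.285],[0,0,0.02,0,0,0.5,0.285],[0,0,0.02,0,0,0.56,0.285],[0,0,0.02,0,0,0.62,0.285],[0,0,0.02,0,0,0.66,0.285],[0,0,0.02,0,0,0.66,0.285]]' 20; python3 look.py g3; python3 cmp.py cmp2 g2 g3
```

```text
time: 23.2
eef_pos: [0.5286, -0.2094, 0.0984]
tcp_rot: [0.72, 0.694, -0.0, -0.0]
contact_force: [0.2, 0.5, -0.6]
opening: 0.287
now [ 0.5287 -0.2094  0.0985] yaw 87.89 zdir [-4.e-04  3.e-04 -1.e+00] q [-0.56  0.16  1.92  0.    1.06 -0.52] t 23.25 F [ 0.5 -0.3 -1.4] T [0.01 0.02 0.03] op 0.285
shift [-0.049 -0.323 -1.077] turn [-0.   -0.    0.31]
```

View pics/cmp2.png

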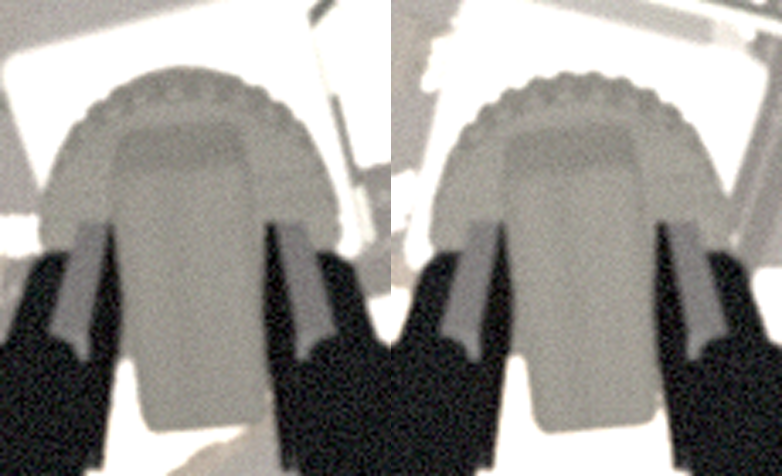

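```bash
python3 -m crank '[[0,0,0,0,0,0.04,0.285],[0,0,0,0,0,0.08,0.285],[0,0,0,0,0,0.11,0.285],[0,0,0,0,0,0.11,0.285]]' ; python3 -c "
from h import *
plan((.5285,-.209,.1),75)"; python3 -m crank '[[0,0,0,0,0,0.02,0.285],[0,0,0,0,0,0.03,0.285],[0,0,0,0,0,0.03,0.285]]' ; python3 -c "
from h import *
plan((.5285,-.209,.1),75)"
```

```text
time: 23.65
eef_pos: [0.5288, -0.2094, 0.0987]
tcp_rot: [0.777, 0.629, 0.0, -0.0]
contact_force: [-0.6, -0.1, -0.3]
opening: 0.279
now [ 0.5288 -0.2094  0.0987] yaw 77.98 zdir [-1.e-04  2.e-04 -1.e+00] q [-0.56  0.16  1.92  0.    1.06 -0.35] t 23.65 F [-0.6 -0.1 -0.3] T [-0.    0.07  0.03] op 0.279
shift [ 0.002 -0.002 -0.009] turn [-0.    -0.     0.033]
time: 23.95
eef_pos: [0.5288, -0.2095, 0.0987]
tcp_rot: [0.792, 0.611, -0.0, -0.0]
contact_force: [-1.4, 0.2, -0.5]
opening: 0.291
now [ 0.5288 -0.2095  0.0987] yaw 75.26 zdir [-2.e-04  1.e-04 -1.e+00] q [-0.56  0.16  1.92 -0.    1.06 -0.3 ] t 23.95 F [-1.4  0.2 -0.5] T [ 0.01  0.06 -0.  ] op 0.291
shift [ 0.003 -0.002 -0.009] turn [-0.    -0.     0.003]
```

```bash
python3 -m crank '[[0,0,0,0,0,0.02,0.285],[0,0,0,0,0,0.02,0.285]]' ; python3 -c "
from h import *
plan((.5285,-.209,.1),75)"; python3 -m crank '[[0,0,0,0,0,0.02,0.285],[0,0,0,0,0,0.02,0.285]]' ; python3 -c "
from h import *
plan((.5285,-.209,.1),75)"; python3 look.py g4
```

```text
time: 24.15
eef_pos: [0.5288, -0.2096, 0.0987]
tcp_rot: [0.802, 0.598, -0.0, 0.0]
contact_force: [-0.5, -0.7, -0.2]
opening: 0.281
now [ 0.5288 -0.2096  0.0987] yaw 73.45 zdir [-1.e-04 -2.e-04 -1.e+00] q [-0.56  0.16  1.92 -0.    1.06 -0.27] t 24.15 F [-0.5 -0.7 -0.2] T [-0.05  0.04 -0.01] op 0.281
shift [ 0.003 -0.003 -0.009] turn [-0.     0.    -0.017]
time: 24.35
eef_pos: [0.5288, -0.2096, 0.0987]
tcp_rot: [0.811, 0.585, -0.0, 0.0]
contact_force: [-0.2, -0.8, -0.7]
opening: 0.287
now [ 0.5288 -0.2096  0.0987] yaw 71.65 zdir [-0.e+00 -2.e-04 -1.e+00] q [-0.56  0.16  1.92 -0.    1.06 -0.24] t 24.35 F [-0.2 -0.8 -0.7] T [-0.05  0.09  0.04] op 0.287
shift [ 0.003 -0.003 -0.008] turn [ 0.     0.    -0.037]
now [ 0.5288 -0.2096  0.0988] yaw 71.67 zdir [ 1.e-04 -2.e-04 -1.e+00] q [-0.56  0.16  1.92 -0.    1.06 -0.24] t 24.4 F [-0.5 -0.4 -0.5] T [-0.09  0.11  0.01] op 0.282
shift [-0.137 -0.298 -1.075] turn [0.   0.   0.13]
```

```bash
python3 cmp.py cmp3 g3 g4
```

```text
(no output)
```

View pics/cmp3.png

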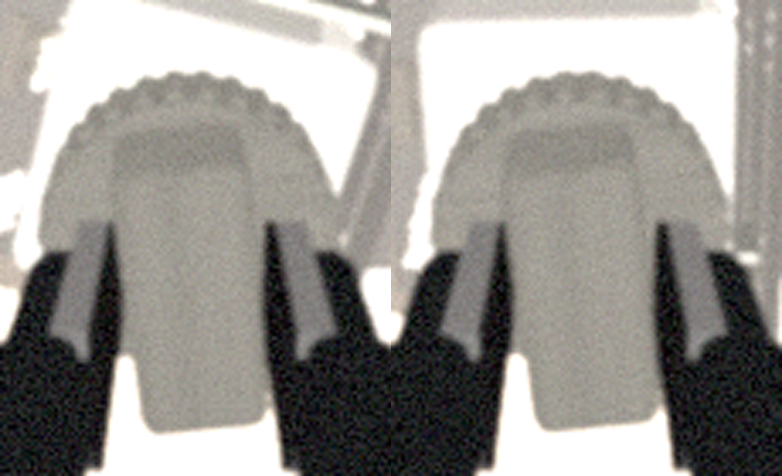

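```bash
python3 -m crank '[[0,0,0,0,0,0.02,0.285],[0,0,0,0,0,0.02,0.285]]' >/dev/null; python3 -c "
from h import *
plan((.5285,-.209,.1),75)"; python3 -m crank '[[0,0,0,0,0,0.02,0.285],[0,0,0,0,0,0.02,0.285]]'  >/dev/null; python3 -c "
from h import *
plan((.5285,-.209,.1),75)"
```

```text
now [ 0.5288 -0.2096  0.0988] yaw 69.85 zdir [ 1.e-04 -3.e-04 -1.e+00] q [-0.56  0.16  1.92 -0.    1.06 -0.2 ] t 24.6 F [-0.6 -1.1 -0. ] T [-0.13  0.07  0.03] op 0.28
shift [ 0.003 -0.004 -0.008] turn [ 0.     0.    -0.057]
now [ 0.5289 -0.2097  0.0988] yaw 68.07 zdir [ 2.e-04 -6.e-04 -1.e+00] q [-0.56  0.16  1.92 -0.    1.06 -0.17] t 24.8 F [-0.1 -1.9  0.2] T [-0.25  0.06  0.06] op 0.288
shift [ 0.004 -0.004 -0.008] turn [ 0.     0.    -0.077]
```

```bash
python3 look.py g5; python3 -m crank '[[0,0,0,0,0,0.02,0.285],[0,0,0,0,0,0.02,0.285]]' >/dev/null; python3 look.py g6; python3 cmp.py cmp4 g5 g6; python3 -c "
from h import *
s=imaging.read_camera('side')
im=s['pixels'][70:190,230:350].astype(float)*1.5; im=np.clip(im,0,255).astype(np.uint8); cv2.imwrite('pics/s14.png',cv2.resize(im[:,:,::-1],None,fx=5,fy=5))"
```

```text
now [ 0.5289 -0.2098  0.0988] yaw 68.08 zdir [ 2.e-04 -6.e-04 -1.e+00] q [-0.56  0.16  1.92 -0.    1.06 -0.17] t 24.85 F [-1.4 -1.6 -0. ] T [-0.22  0.05  0.08] op 0.287
shift [-0.155 -0.289 -1.075] turn [0.   0.   0.09]
now [ 0.5289 -0.2097  0.0988] yaw 66.29 zdir [ 2.e-04 -6.e-04 -1.e+00] q [-0.56  0.16  1.92 -0.    1.06 -0.14] t 25.1 F [-0.8 -1.6 -0.7] T [-0.31  0.05  0.15] op 0.284
shift [-0.164 -0.284 -1.075] turn [0.   0.   0.07]
```

View pics/cmp4.png

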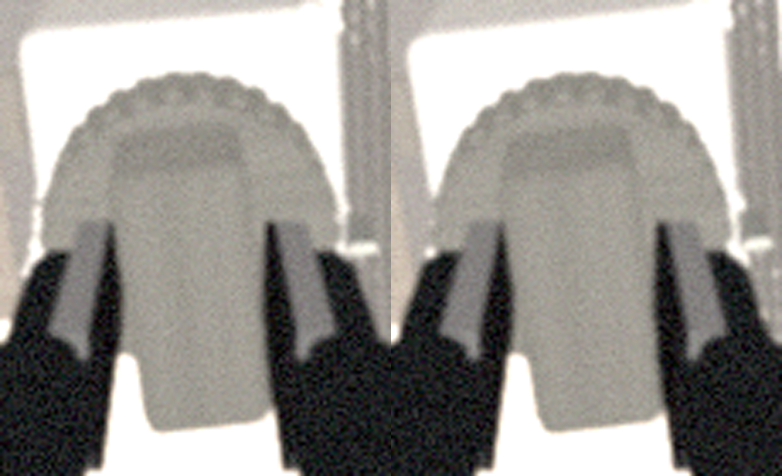

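View pics/s14.png

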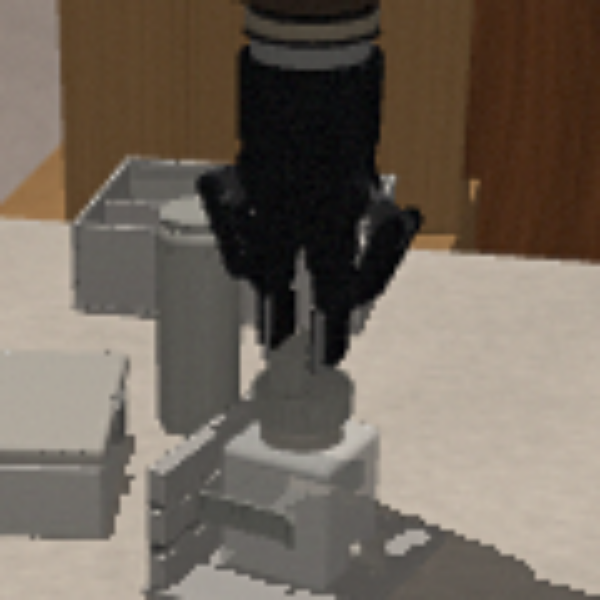

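```bash
python3 -m crank '[[0,0,0,0,0,0.02,0.285],[0,0,0,0,0,0.02,0.285]]' >/dev/null; python3 -c "
from h import *
plan((.5285,-.209,.1),75)"; python3 -m crank '[[0,0,0,0,0,0.01,0.285],[0,0,0,0,0,0.01,0.285]]'  >/dev/null; python3 look.py g7; python3 cmp.py cmp5 g6 g7
```

```text
now [ 0.5289 -0.2097  0.0988] yaw 64.48 zdir [ 1.e-04 -6.e-04 -1.e+00] q [-0.56  0.16  1.92 -0.    1.06 -0.11] t 25.35 F [-0.5 -1.9  0.2] T [-0.27  0.08  0.28] op 0.282
shift [ 0.003 -0.004 -0.008] turn [ 0.     0.    -0.117]
now [ 0.5289 -0.2096  0.0989] yaw 63.54 zdir [ 2.e-04 -4.e-04 -1.e+00] q [-0.56  0.16  1.92 -0.    1.06 -0.09] t 25.6 F [-0.5 -1.5  1.2] T [-0.31  0.07  0.42] op 0.288
shift [-0.178 -0.276 -1.074] turn [0.    0.    0.039]
```

View pics/cmp5.png

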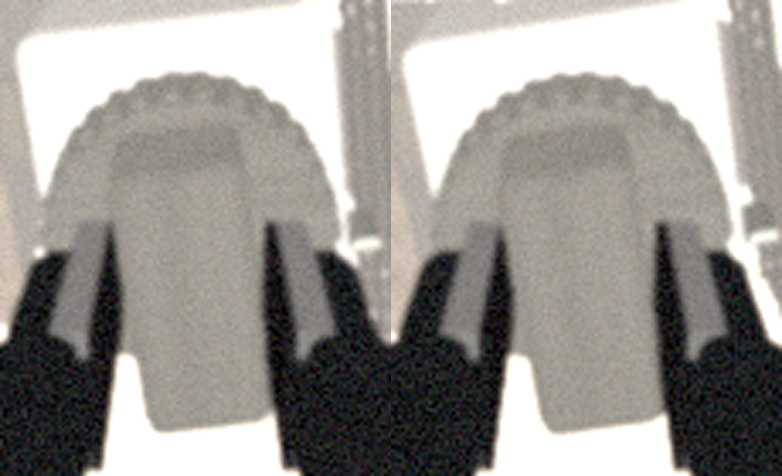

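Torque is rising in steps (0.15, 0.28, 0.42 N m) and the bar is parallel to the shoulder's edge, so it's on the stop. Letting go and lifting away.

```bash
python3 -m crank '[[0,0,0,0,0,-0.03,0.29],[0,0,0,0,0,-0.03,0.4],[0,0,0,0,0,-0.03,0.5],[0,0,0,0,0,-0.03,0.6],[0,0,0,0,0,-0.03,0.6],[0,0,-0.1,0,0,-0.03,0.6],[0,0,-0.2,0,0,-0.03,0.6],[0,0,-0.4,0,0,-0.03,0.8],[0,0,-0.6,0,0,-0.03,0.8],[0,0,-0.6,0,0,-0.03,0.8]]'; python3 look.py k1 cap_mid; python3 cmp.py cmp6 k1; python3 -c "
from h import *
s=imaging.read_camera('side')
print([(d['location'],d['confidence']) for d in finder.pinpoint('cap_mid',s)[:2]])
for z in (.123,.1305): print(proj(s,(.5288,-.2094,z)))
im=s['pixels'][70:190,230:350].astype(float)*1.5; im=np.clip(im,0,255).astype(np.uint8); cv2.imwrite('pics/s15.png',cv2.resize(im[:,:,::-1],None,fx=5,fy=5))"
```

```text
time: 26.6
eef_pos: [0.5322, -0.2114, 0.1965]
tcp_rot: [0.838, 0.546, 0.003, 0.006]
contact_force: [0.4, 0.1, 2.2]
opening: 0.801
cap_mid [([190.6, 251.1], 0.69)]
now [ 0.5297 -0.21    0.1911] yaw 66.18 zdir [ 0.0035 -0.0021 -1.    ] q [-0.56  0.06  1.85  0.    1.23 -0.14] t 26.7 F [-0.  -0.4 -0.9] T [ 0.02  0.06 -0.01] op 0.798
shift [-0.165 -0.288 -0.46 ] turn [0.003 0.    0.069]
[([275.4, 290.1], 0.8), ([297.7, 229.9], 0.67)]
(np.float64(144.99937285582297), np.float64(289.7632926505482))
(np.float64(142.54070251800695), np.float64(289.8372045339425))
```

View pics/k1.png

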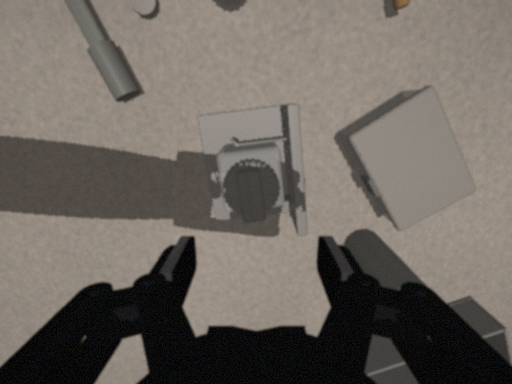

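View pics/s15.png

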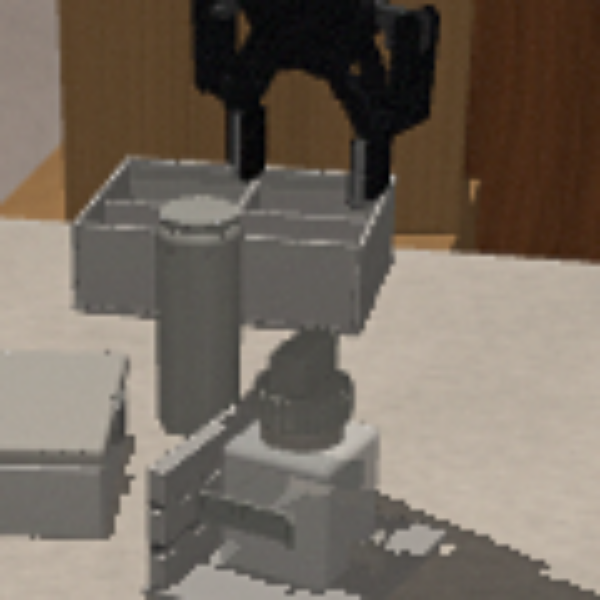

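The cap is free of the fingers, low on the neck at wrist (252,190) and side crop (305,410). I'll measure its bar angle against the shoulder, and its height.

```bash
python3 - <<'E'
from h import *
import pickle
p=pickle.load(open('k1.pkl','rb'))
im=np.clip(p['pixels'][130:235,195:315].astype(float)*2.2,0,255).astype(np.uint8); cv2.imwrite('pics/k1c.png',cv2.resize(im[:,:,::-1],None,fx=5.5,fy=5.5,interpolation=cv2.INTER_CUBIC))
a=cv2.imread('pics/s13.png')[300:460,200:400];b=cv2.imread('pics/s15.png')[300:460,200:400]
cv2.imwrite('pics/scmp2.png',cv2.resize(np.hstack([a,b]),None,fx=2,fy=2))
E
```

```text
(no output)
```

View pics/k1c.png

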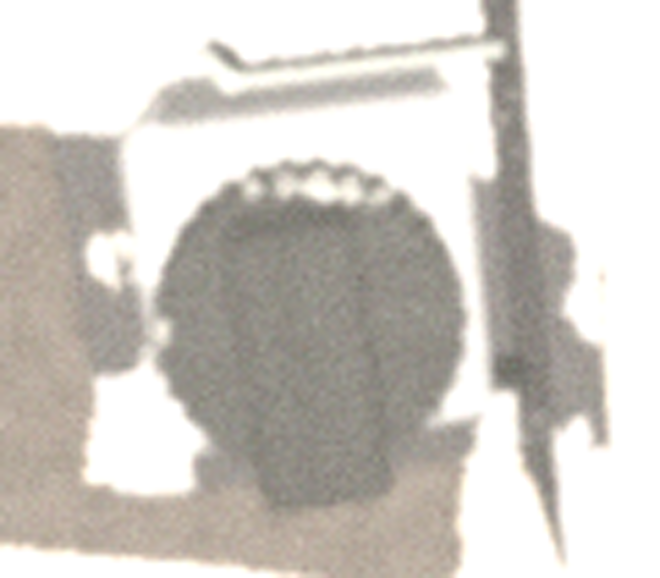

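View pics/scmp2.png

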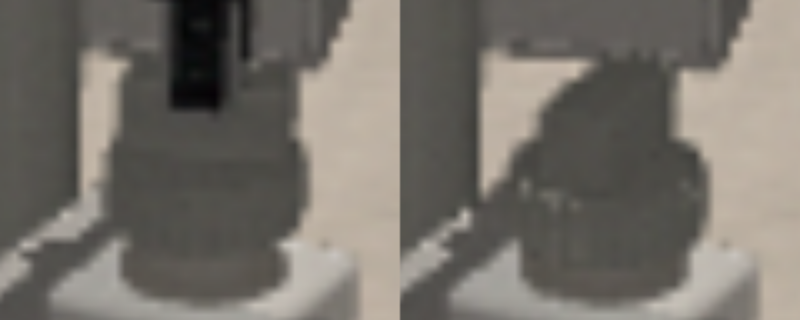

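The bar lies about 7° off vertical in the picture, matching the shoulder edge (about 8°), so it's at roughly 91° and on the stop. It has also sunk below its dropped height. The fingers are clear, so I'll hand in.

```bash
python3 -c "
from h import *
plan((.53,-.21,.19),66)
print(ticket.sign_off())"
```

```text
now [ 0.5283 -0.2092  0.1882] yaw 66.18 zdir [-9.e-04  6.e-04 -1.e+00] q [-0.56  0.06  1.85  0.    1.23 -0.14] t 26.8 F [-0.1 -0.4  0. ] T [-0.   -0.01  0.01] op 0.802
shift [-0.001  0.012 -0.012] turn [-0.001 -0.     0.002]
the job is handed in; nothing more can be done
None
```

The cap is screwed home on the dispenser, and I handed the job in at 26.8 s of the 72 s allowed. No verdict came back.

**What I did:**
- I gripped the cap by its skirt and lifted it out of the holder.
- I set it level on the thread ridges with the bar at about 165° and let go completely.
- I took hold of the bar loosely between the jaws and turned it anticlockwise to about 200°, where it dropped into the gaps.
- I screwed it clockwise in small final steps, stopping when the wrist torque reached 0.42 N m. I then let go and lifted clear.

**Last checks:**
- **Bar angle:** the bar is parallel to the shoulder edge, at about 91°.
- **Height:** the side view shows the cap lower than after the drop. I judged this by comparing pictures and did not measure the final height in millimetres.
- **Forces:** force and torque on the tool read about zero, and the fingers are well above the cap.

**Checks that disagreed or were not made:**
- The fingertips appeared in the images about 40 mm behind the reported tool point when open, so I set the grasp heights from the pictures.
- The final side view gave no detection of the cap by the network, so I measured its pose by eye from the wrist and side pictures.
- During the skirt grip the opening read 0.62, a little less than the skirt's 57 mm would give. The cap held and lifted level.
- I did not re-measure the bystanders at the end. I felt and saw no contact with any of them.

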